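# Unlock the carrom prize box and hold the key turned

### The arm

A 6-joint arm with a two-finger parallel gripper is mounted at the origin on the work surface. World frame = base frame: x ahead of the robot, y to its left, z up, the work surface at z = 0. Lengths are in m, angles in rad, forces in N, time in s.
With the tool pointing down it reaches from about 0.25 to 0.8 m from the base axis. Payload 8.5 kg.
Tool frame: the origin (TCP) lies between the finger pads; the fingertips stand 25 mm ahead of it and the grasp point (between the pads) lies 6 mm ahead of it; y points along the fingers, x is the direction in which the jaws open and shut, and the axes are right-handed (so a half turn about y gives the same grasp; the last joint's range is limited). The gripper opens to 85 mm and grips with 20 to 120 N. Pads are 22 mm wide; open, the fingers measure 114 mm over their backs; the gripper's body (76 mm by 85 mm) begins 54 mm behind the grasp point. The pads swing forward as they close: fully open they stand 13 mm farther back than shut.
Start: joints at [1.343, 0.238, -0.013, 1.319, 0, 1.571], TCP at [0.119, 0.511, 0.256] pointing down, gripper open.
Joint ranges: [-2.66, 2.66], [-1.03, 1.9], [-1.14, 1.46], [-1.82, 2.27], [-1.45, 1.34], [-3.14, 3.14]. Speed limits (rad/s): [2.22, 2.22, 2.79, 3.14, 3.14, 3.14].

### API

Orientations are given as a rotation vector (axis times angle).
In Python, from plant import ctrl gives the robot as it stands. The module is installed in compiled form; this text tells all that it offers.
- The arm moves only by the shell command python3 -m creep 'ROWS'. ROWS is JSON, a list of rows, each an object with "gripper": the opening, from 0 (shut) to 1 (fully open); "translation": the shift along the tool's x, y, z in m, a list of three; "dr": the turn, a rotation vector about the tool's x, y, z in degrees, a list of three. In form: [{"gripper": gripper, "translation": [tx, ty, tz], "dr": [wx, wy, wz]}, ...]. A call has 1 to 10 rows; each row is the pose to reach, as a shift and turn from the pose measured when the call began, along the tool's axes at that moment; what a row does not reach only later rows make up. A row lasts 1/12 s, in which the tool goes at most 41.7 mm and 7.16 degrees, less where a joint would pass 70% of its speed; a pose out of reach is approached as far as the arm can. A call with a gripper value outside its range is refused whole. The fingers move at their own pace and stop on an object; the grip force is fixed at half the most. Time passes only in rows, so rows that repeat a pose let the fingers close. It gives the time, the measured TCP pose, the force and the opening at its end, in the units of the state.
- ctrl.observe(): the state, without advancing time (a new reading comes with each control period).
- ctrl.grab_frame(name): name is "scene" or "top"; returns (picture, depth): 400x640x3 uint8, red, green, blue; 400x640 float32, m along the optical axis (not along the pixel's ray), 0 where there is no reading.
- ctrl.calibration(name): a dict with "mtx" (3x3 intrinsics, pixels), "R" (3x3) and "t" (3): a world point X has camera coordinates R X + t. Camera axes: x right, y down, z forward; pixel columns grow to the right and rows downward; lengths in m; the calibration is good to about 2 mm. A picture is of the moment at which its call begins. calibration takes no time and is no camera call.
- ctrl.finish_job(): hands the job in, once; it reports no verdict.
Trained networks look in the newest picture that a camera, given by its name, has taken for a name from the list of things; names that differ only in an ending like _2 or _b are one class to them, and where a whole thing is asked for, a point or a joint stands for the part that bears it (a point fixed in the world has none). Each returns a list of dicts, best first, with "score" (0 to 1); they miss things now and then, are a little off and sometimes report something else, mostly with a low value. They report only what shows in the picture. A call takes as long as a camera call.
- ctrl.spot_in(camera, target): "rect" ([left, top, right, bottom] in pixels, round what is visible of it).
- ctrl.tip_of(camera, target): "uv" ([column, row] in pixels: a listed point, or the origin of a listed thing).
The state is a dict: "time": time; "qpos": joint angles; "joint_velocities": joint speeds; "joint_efforts": joint torques, N m; "ee_pos": TCP position; "eef_rot": TCP orientation; "wrist_force": force on the tool from outside, world axes, zero at the start; "moment": the same for the moment, N m; "finger_gap": finger opening in m.
Only numpy, scipy, OpenCV 4.12 (cv2) and the standard library are available. Lean on these libraries where they do the work, as an engineer would, in place of code of your own. Each camera call takes 0.05 s, during which the arm holds its last target.

### The job

Unlock the grey prize box on the tray: first turn the dial on its lid until its pointer stands at the zero mark, which brings the dial's window over the keyhole, then take the key from the wooden rack and push it fully home in the keyhole (the pins are sticky, so a little wiggle may help). Turn the key clockwise a quarter turn to its stop and finish there, still gripping it and holding it turned against its spring. Leave the bottle, the cup and saucer and the striker where they are.

Things in the scene. Friction and masses are not known exactly. Their poses are not given: they have to be found in the camera images.
- dial (a joint): angle of the dial on the lock box's lid (rad). 0 = pointer at the zero mark; positive = turned counter-clockwise seen from above. Starts between 0.7 and 1.3, so turn it clockwise. Light friction (0.04 N m), stays where it is left, no stop at zero (travel -0.4 to 1.6). Only near zero is the keyhole free; elsewhere the dial plate covers it.
- dial_grip (a point): centre of the dial's black bar grip, on the dial's vertical axis, 14 mm above the dial plate. The bar is 46 mm long (point y, toward the pointer; turns with the dial), 14 mm wide (point x), 28 mm tall. The aluminium plate under it is 3 mm thick, 132 mm across, 1 mm over the lid; a wedge window is cut in its rim a quarter turn counter-clockwise from the pointer.
- pointer_tip (a point): outer end of the dial's pointer, a thin black line on the plate running out from one end of the bar; 63 mm from the dial axis
- zero_mark (a point): top middle of the zero mark, a raised brass bar on the lid, 16 mm long and 4 mm wide, 75 mm from the dial axis and just outside the dial's rim (the other scale ticks are much smaller)
- keyhole (a point): middle of the keyhole's mouth, level with the lid's top, 55 mm from the dial axis on the robot's side. Axes of the lock box: z up, x along the slot toward the dial axis, y across it, the way the pointer points at zero. Slot 15.8 mm (x) by 7 mm (y), chamfered, through the 8 mm thick lid; the turning plug lies below. The key turns only when fully home, its blade below the lid.
- plug (a joint): angle of the lock's plug under the lid, turned by the key (rad). 0 = locked, positive = clockwise seen from above, stop at 1.571. A spring (0.02 N m at 0, 0.10 at the stop) turns it back when let go. The key has about 0.1 rad play in it, so it follows late. Two pairs of sticky sprung pins resist the key by some 5 to 12 N, its tip then 15 and 21 mm below the lid's top.
- key_bow (a point): centre of the flat bow (finger plate) of the steel key, 67.5 mm above its tip. Bow 34 mm wide (point x), 10 mm thick (point y), 30 mm tall (point z). The key, 82.5 mm long, 60 g, stands upright and loose in the rack, its collar on the rack's top; lift it 30 mm to clear. It goes in the lock either way round. Fully home the bow's centre is 41 mm above the keyhole.
- key_tip (a point): the key's tip; x along the blade, y across it, z up. Blade 14 mm wide (x), 5 mm thick (y), 16 mm tall, rounded tip; above it a thin neck, a collar 16 mm across with its underside 26.5 mm above the tip, then a round 8 mm shank up to the bow. Fully home, the collar rests on the lid and the tip is 26.5 mm below the keyhole's mouth.
- bottle: bystander: empty glass bottle with a screw cap, 62 mm across, 190 mm tall, standing on the tray; origin under its base
- saucer: bystander: white ceramic saucer, 120 mm across, 14 mm tall, on the tray; origin under its base
- cup: bystander: white ceramic teacup, 72 mm across, 60 mm tall, on the saucer; origin under its base
- striker: bystander: black plastic carrom striker, a disc 41 mm across and 10 mm thick, lying on the tray nearer the robot; origin under it
- lockbox: the lock box: grey steel, fixed, 160 x 170 x 80 mm (x, y, z), level; origin under its centre, axes as the keyhole's. The dial axis stands 5 mm along +x from the centre, the keyhole 50 mm along -x.
- rack: wooden rack, fixed, 64 x 160 mm, 45 mm tall, on the tray; origin under it. The key's slot is 40 mm along its +y; along -y three round coin cases stand in slots, 35 mm or more from the key, up to 20 mm above the rack's top.

How it is judged:
By the outcome, as a careful person would: the job done as asked, in the order asked, and still so for the second after the job is handed in, while the arm keeps its last pose, push and grip.
It also fails if it takes over 58 s, if anything falls off the work surface, if the arm or the gripper's body presses on something with over 40 N, if the wrist force passes 120 N, or if a joint passes its speed limit or range.

## Working session

There is one attempt and no reset: what is moved stays moved. The work goes in short steps, Python scripts to look and compute and a shell command to move; the robot and the scene stay as the last step left them, time stands still between calls to the robot, and variables do not carry over. Pictures are saved under pics/ and viewed, and the job is handed in when it is done.

```bash
mkdir -p pics; ls; python3 - <<'E'
from plant import ctrl
import cv2, numpy as np
print(ctrl.observe())
for n in ["scene","top"]:
    im,d=ctrl.grab_frame(n)
    cv2.imwrite(f"pics/{n}0.png",im[:,:,::-1])
    np.savez(f"{n}0.npz",im=im,d=d)
    c=ctrl.calibration(n); print(n,c)
print(ctrl.observe()["time"])
E
```

```text
pics
{'time': 0.0, 'qpos': array([ 1.34298799e+00,  2.38779296e-01, -1.42499526e-02,  1.31919158e+00,
        1.63560120e-05,  1.57081194e+00]), 'joint_velocities': array([-0.00059942, -0.00062648, -0.00102137, -0.000621  ,  0.00134291,
        0.00012725]), 'joint_efforts': array([ 1.29538559e-03, -5.38776433e+01,  3.46442199e+01,  1.82238448e-02,
        7.25560403e-05,  7.28732381e-07]), 'ee_pos': array([0.11847855, 0.51107226, 0.25568005]), 'eef_rot': array([-1.30928612, -1.0389377 ,  1.04081873]), 'wrist_force': array([-0.07544146, -0.35944866,  0.19554013]), 'moment': array([ 0.01144158, -0.0295755 ,  0.03994411]), 'finger_gap': 0.08569714762665352}
scene {'mtx': array([[406.06807666,   0.        , 322.2112796 ],
       [  0.        , 406.06807666, 198.23669208],
       [  0.        ,   0.        ,   1.        ]]), 'R': array([[ 0.0309044 ,  0.99937654, -0.01707173],
       [ 0.76607928, -0.03465366, -0.64181123],
       [-0.64200269,  0.00675649, -0.76667262]]), 't': array([-0.04654655, -0.37278493,  1.10669058])}
top {'mtx': array([[401.66227864,   0.        , 313.40650471],
       [  0.        , 401.66227864, 207.50838173],
       [  0.        ,   0.        ,   1.        ]]), 'R': array([[ 0.00375097, -0.99997595,  0.00583278],
       [-0.99354397, -0.00438808, -0.11336278],
       [ 0.11338565, -0.0053699 , -0.99353654]]), 't': array([0.01050656, 0.56111993, 0.84721099])}
0.1
```

View pics/scene0.png

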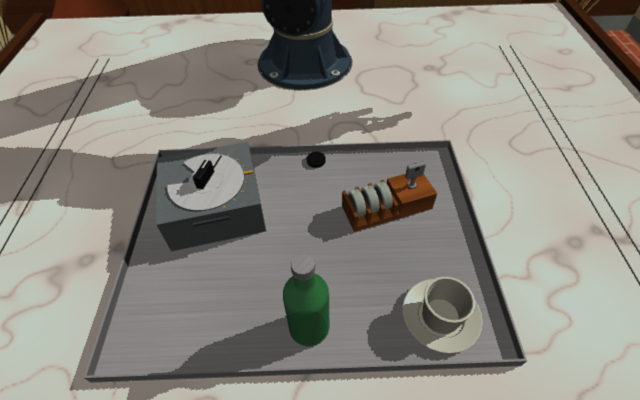

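View pics/top0.png

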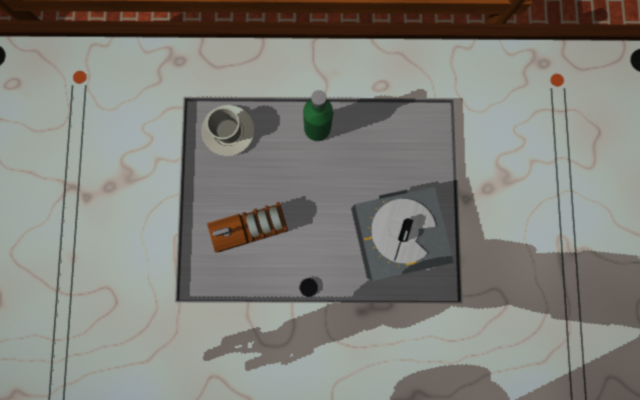

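```bash
cat > h.py <<'E'
import numpy as np, cv2
from plant import ctrl
from scipy.spatial.transform import Rotation as Rot
def ray_z(cam,uv,z):
    c=ctrl.calibration(cam);M,R,t=c["mtx"],c["R"],c["t"]
    d=R.T@np.linalg.solve(M,[uv[0],uv[1],1.]); o=-R.T@t
    return o+d*(z-o[2])/d[2]
def proj(cam,X):
    c=ctrl.calibration(cam);p=c["mtx"]@(c["R"]@np.asarray(X)+c["t"]);return p[:2]/p[2]
def cloud(cam,d):
    c=ctrl.calibration(cam);v,u=np.mgrid[0:d.shape[0],0:d.shape[1]]
    P=np.stack([u,v,np.ones_like(u)],-1)@np.linalg.inv(c["mtx"]).T*d[...,None]
    return (P-c["t"])@c["R"]
def crop(im,box,s,fn):
    l,t,r,b=box;cv2.imwrite(fn,cv2.resize(im[t:b,l:r,::-1],None,fx=s,fy=s,interpolation=cv2.INTER_CUBIC))
def state():
    o=ctrl.observe();print("t",round(o["time"],2),"p",o["ee_pos"].round(4),"R",Rot.from_rotvec(o["eef_rot"]).as_matrix().round(3).tolist(),"F",o["wrist_force"].round(1),"gap",round(o["finger_gap"],4),"q",o["qpos"].round(2))
    return o
E
python3 - <<'E'
from h import *
a=np.load("top0.npz");b=np.load("scene0.npz")
crop(a["im"],(340,170,470,290),4,"pics/topbox.png")
crop(a["im"],(195,190,335,305),5,"pics/toprack.png")
crop(b["im"],(145,135,275,255),5,"pics/scbox.png")
crop(b["im"],(330,150,450,240),6,"pics/scrack.png")
for cam in ["top","scene"]:
    for n in ["dial_grip","pointer_tip","zero_mark","keyhole","key_bow","key_tip","lockbox","rack"]:
        r=ctrl.tip_of(cam,n); print(cam,n,[(np.round(x["uv"],1).tolist(),round(x["score"],2)) for x in r[:3]])
Pc=cloud("top",a["d"])
for uv in [(368,200),(430,258),(385,215),(218,245),(250,240)]: print(uv,Pc[uv[1],uv[0]].round(4))
state()
E
```

```text
top dial_grip [([405.7, 227.3], 0.67), ([315.8, 127.0], 0.41)]
top pointer_tip [([394.4, 257.5], 0.87)]
top zero_mark [([370.1, 240.0], 0.91)]
top keyhole [([409.7, 253.7], 0.83)]
top key_bow [([223.4, 232.1], 0.45)]
top key_tip [([228.5, 233.5], 0.48)]
top lockbox [([395.2, 236.5], 0.72)]
top rack [([249.9, 227.7], 0.69)]
scene dial_grip [([200.6, 173.5], 0.6)]
scene pointer_tip [([222.7, 158.3], 0.79)]
scene zero_mark [([251.2, 170.9], 0.56)]
scene keyhole [([204.3, 159.5], 0.63)]
scene key_bow [([415.1, 169.1], 0.68)]
scene key_tip [([406.7, 192.3], 0.54)]
scene lockbox [([215.7, 211.2], 0.98)]
scene rack [([390.7, 204.9], 0.7)]
(368, 200) [ 0.5823 -0.1114  0.0011]
(430, 258) [ 0.4529 -0.2243  0.084 ]
(385, 215) [ 0.5399 -0.1335  0.0876]
(218, 245) [0.4782 0.2148 0.0494]
(250, 240) [0.4892 0.1478 0.0455]
t 0.9 p [0.1186 0.5114 0.2563] R [[0.226, -0.0, -0.974], [0.974, -0.0, 0.226], [-0.0, -1.0, 0.0]] F [0.  0.2 0.1] gap 0.0855 q [ 1.34  0.24 -0.01  1.32  0.    1.57]
```

View pics/topbox.png

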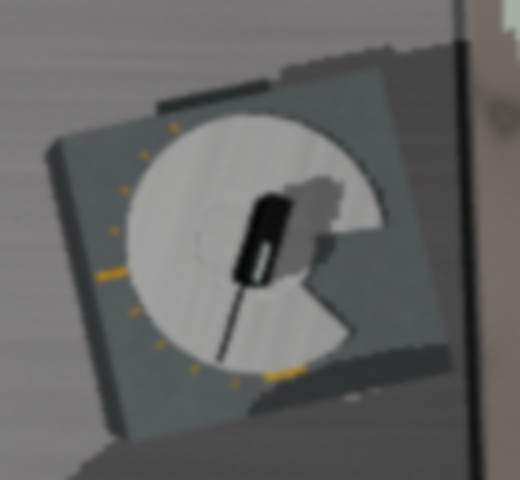

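View pics/toprack.png

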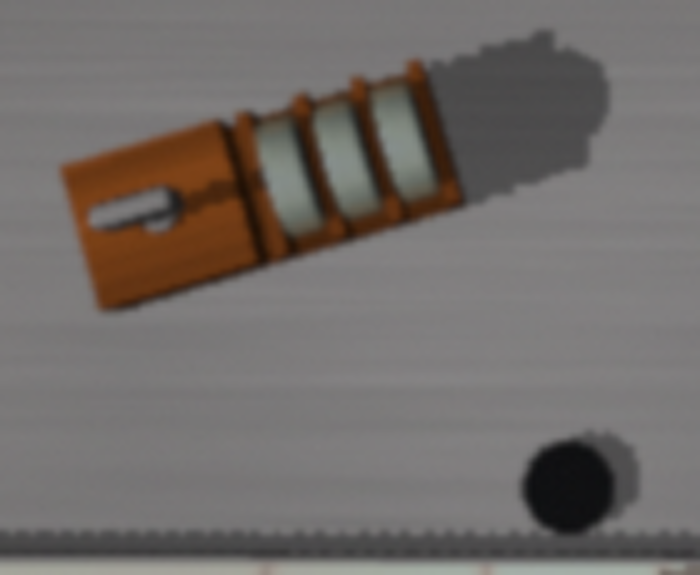

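View pics/scbox.png

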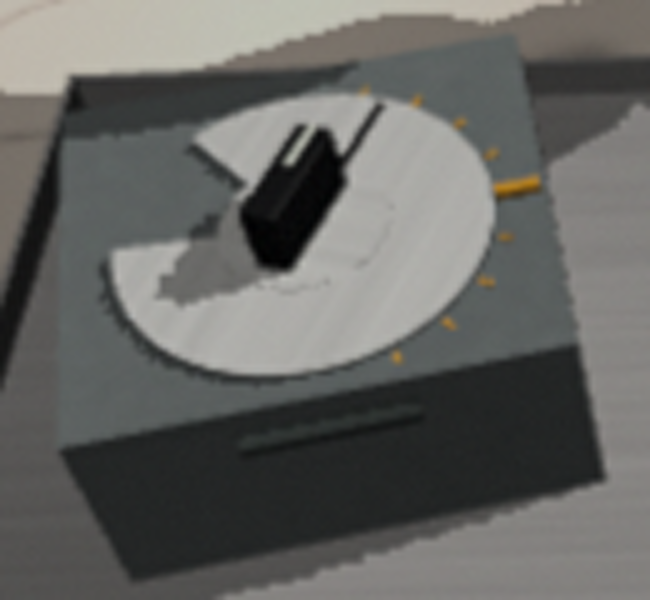

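View pics/scrack.png

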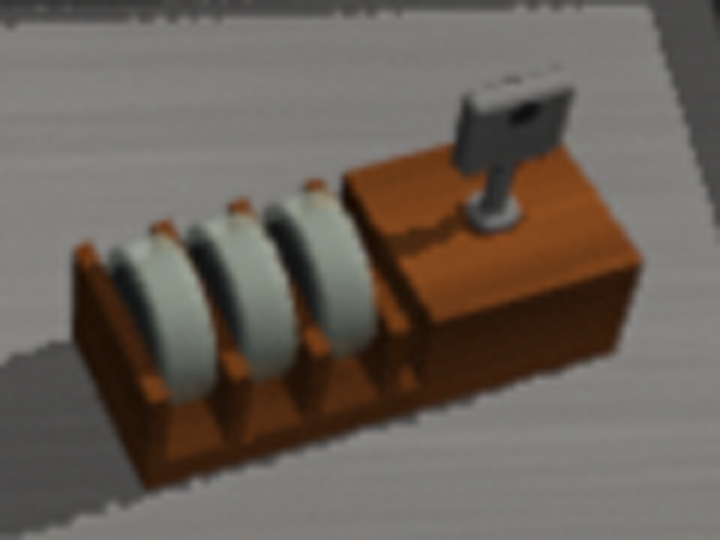

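```bash
python3 - <<'E'
from h import *
for cam in ["top","scene"]:
    z=np.load(f"{cam}0.npz");im,d=z["im"].astype(int),z["d"];P=cloud(cam,d)
    xyz=P
    # lid heights hist
    m=(P[...,0]>.38)&(P[...,0]<.6)&(P[...,1]<-.05)&(P[...,1]>-.31)&(P[...,2]>.05)&(P[...,2]<.14)&(d>0)
    h,e=np.histogram(P[m][:,2],np.arange(.05,.14,.002)); print(cam,[(round(a,3),int(b)) for a,b in zip(e,h) if b>20])
    tr=(abs(P[...,2])<.01)&(P[...,0]>.4)&(P[...,0]<.65)&(abs(P[...,1])<.05)&(d>0);print("tray z",np.median(P[tr][:,2]))
    m2=(P[...,0]>.42)&(P[...,0]<.55)&(P[...,1]>.05)&(P[...,1]<.25)&(P[...,2]>.03)&(P[...,2]<.14)&(d>0)
    h,e=np.histogram(P[m2][:,2],np.arange(.03,.14,.002)); print(cam,"rack",[(round(a,3),int(b)) for a,b in zip(e,h) if b>3])
    # brightness plate
    g=im.sum(2)
    pl=m&(im.min(2)>120)
    cnt,_=cv2.findContours((pl).astype(np.uint8),cv2.RETR_EXTERNAL,cv2.CHAIN_APPROX_NONE)
    c=max(cnt,key=cv2.contourArea)[:,0,:]
    W=np.array([ray_z(cam,q,.088) for q in c])[:,:2]
    # robust circle r=0.066
    from scipy.optimize import least_squares
    f=lambda p:np.linalg.norm(W-p[:2],axis=1)-.066
    s=least_squares(f,[.5,-.17],loss="soft_l1",f_scale=.001);r=f(s.x)
    print("axis",s.x.round(4),"inliers",(abs(r)<.002).sum(),len(r))
    for n,zz in [("dial_grip",.102),("pointer_tip",.088),("zero_mark",.086),("keyhole",.084),("key_bow",.09),("lockbox",.004),("rack",.004)]:
        r=ctrl.tip_of(cam,n)
        if r: print(n,np.round(r[0]["uv"],1),round(r[0]["score"],2),ray_z(cam,r[0]["uv"],zz).round(4)[:2])
E
```

```text
top [(np.float64(0.07), 36), (np.float64(0.072), 55), (np.float64(0.074), 29), (np.float64(0.078), 91), (np.float64(0.08), 938), (np.float64(0.082), 1866), (np.float64(0.084), 1287), (np.float64(0.086), 1447), (np.float64(0.088), 580), (np.float64(0.09), 53), (np.float64(0.112), 50), (np.float64(0.114), 81), (np.float64(0.116), 26)]
tray z 0.002864250205427019
top rack [(np.float64(0.03), 7), (np.float64(0.032), 9), (np.float64(0.034), 12), (np.float64(0.036), 13), (np.float64(0.038), 12), (np.float64(0.04), 14), (np.float64(0.042), 23), (np.float64(0.044), 108), (np.float64(0.046), 519), (np.float64(0.048), 469), (np.float64(0.05), 112), (np.float64(0.052), 35), (np.float64(0.054), 22), (np.float64(0.056), 36), (np.float64(0.058), 36), (np.float64(0.06), 49), (np.float64(0.062), 66), (np.float64(0.064), 111), (np.float64(0.066), 116), (np.float64(0.068), 52), (np.float64(0.07), 4), (np.float64(0.088), 5), (np.float64(0.098), 10), (np.float64(0.1), 16), (np.float64(0.102), 35), (np.float64(0.104), 25)]
axis [ 0.51   -0.1689] inliers 86 291
dial_grip [405.7 227.3] 0.67 [ 0.514 -0.172]
[... 1567 characters left out ...]
2), (np.float64(0.078), 14), (np.float64(0.08), 13), (np.float64(0.082), 13), (np.float64(0.084), 17), (np.float64(0.086), 8), (np.float64(0.088), 16), (np.float64(0.09), 17), (np.float64(0.092), 14), (np.float64(0.094), 11), (np.float64(0.096), 13), (np.float64(0.098), 19), (np.float64(0.1), 30), (np.float64(0.102), 48), (np.float64(0.104), 8)]
axis [ 0.5095 -0.1718] inliers 121 213
dial_grip [200.6 173.5] 0.6 [ 0.5083 -0.1775]
pointer_tip [222.7 158.3] 0.79 [ 0.4581 -0.1486]
zero_mark [251.2 170.9] 0.56 [ 0.4907 -0.094 ]
keyhole [204.3 159.5] 0.63 [ 0.4555 -0.1836]
key_bow [415.1 169.1] 0.68 [0.5039 0.1963]
lockbox [215.7 211.2] 0.98 [ 0.5144 -0.1719]
rack [390.7 204.9] 0.7 [0.5139 0.1615]
```

```bash
python3 - <<'E'
from h import *
from scipy.optimize import least_squares
for cam in ["top","scene"]:
    z=np.load(f"{cam}0.npz");im,d=z["im"].astype(int),z["d"];P=cloud(cam,d)
    box=(P[...,0]>.38)&(P[...,0]<.6)&(P[...,1]<-.05)&(P[...,1]>-.31)&(d>0)
    br=(im[...,0]-im[...,2]>50)&box
    n,l,st,c=cv2.connectedComponentsWithStats(br.astype(np.uint8),connectivity=8)
    for i in range(1,n):
        if st[i,4]>8:
            w=(l==i)*(im[...,0]-im[...,2]); v,u=np.nonzero(w); q=np.array([(u*w[v,u]).sum(),(v*w[v,u]).sum()])/w[v,u].sum()
            print(cam,"brass",st[i,4],q.round(1),ray_z(cam,q,.0835).round(4)[:2])
    bar=box&(P[...,2]>.105)
    v,u=np.nonzero(bar);r=cv2.minAreaRect(np.float32(np.c_[u,v]))
    W=np.array([ray_z(cam,q,.1145) for q in np.c_[u,v]])[:,:2]
    print("bartop px",r,"centre",ray_z(cam,r[0],.1145).round(4),"mean",W.mean(0).round(4))
    ev,V=np.linalg.eigh(np.cov(W.T));print("az",np.degrees(np.arctan2(V[1,1],V[0,1])),np.sqrt(ev*12))
    lum=cv2.GaussianBlur(im.sum(2).astype(np.float32)/3,(3,3),0)
    # plate rim: maximise radial gradient
    th=np.radians(np.arange(0,360,2))
    def prof(a,zz):
        X=[np.array([proj(cam,[a[0]+r*np.cos(t),a[1]+r*np.sin(t),zz]) for t in th]) for r in (.064,.068)]
        s=[cv2.remap(lum,x[:,0].astype(np.float32)[None],x[:,1].astype(np.float32)[None],1)[0] for x in X]
        return np.clip(s[0]-s[1],0,60).sum()
    best=max(((prof((.50+i*.001,-.182+j*.001),.0865),.50+i*.001,-.182+j*.001) for i in range(20) for j in range(22)))
    print("rim axis",np.round(best,4))
    g=(P[...,0]>.4)&(P[...,0]<.6)&(P[...,1]>.08)&(P[...,1]<.26)&(P[...,2]>.095)&(d>0)
    v,u=np.nonzero(g);W=np.array([ray_z(cam,q,.1035) for q in np.c_[u,v]])[:,:2];ev,V=np.linalg.eigh(np.cov(W.T))
    print("bow",g.sum(),W.mean(0).round(4),"az",np.degrees(np.arctan2(V[1,1],V[0,1])),np.sqrt(ev*12), "depthmean",P[g].mean(0).round(4))
    rk=(P[...,0]>.4)&(P[...,0]<.6)&(P[...,1]>.08)&(P[...,1]<.26)&(P[...,2]>.040)&(d>0)&(im[...,0]-im[...,2]>40)
    v,u=np.nonzero(rk);print("rack rect",cv2.minAreaRect(np.float32(P[rk][:,:2]*1000)))
E
```

```text
top brass 18 [367.5 238. ] [ 0.4929 -0.0977]
top brass 21 [410.5 263. ] [ 0.4426 -0.1845]
bartop px ((406.0046081542969, 229.6513671875), (7.854175567626953, 23.46674346923828), 16.699243545532227) centre [ 0.5085 -0.1695  0.1145] mean [ 0.5082 -0.1694]
az 161.90367879425045 [0.0154123 0.0462182]Traceback (most recent call last):
  File "<stdin>", line 24, in <module>
  File "<stdin>", line 24, in <genexpr>
  File "<stdin>", line 21, in prof
  File "h.py", line 9, in proj
    c=ctrl.calibration(cam);p=c["mtx"]@(c["R"]@np.asarray(X)+c["t"]);return p[:2]/p[2]
ValueError: time passes only in moves, steps and waits
```

```bash
sed -i 's/ctrl.calibration(cam)/CAL[cam]/g' h.py; sed -i '3a CAL={n:ctrl.calibration(n) for n in ("top","scene")}' h.py; cat > m.py <<'E'
from h import *
import sys
def boxmeas(cam,im,d):
    im=im.astype(int);P=cloud(cam,d)
    box=(P[...,0]>.38)&(P[...,0]<.6)&(P[...,1]<-.05)&(P[...,1]>-.31)&(d>0)
    br=(im[...,0]-im[...,2]>50)&box
    n,l,st,c=cv2.connectedComponentsWithStats(br.astype(np.uint8),connectivity=8)
    for i in range(1,n):
        if st[i,4]>8:
            w=(l==i)*(im[...,0]-im[...,2]); v,u=np.nonzero(w); q=np.array([(u*w[v,u]).sum(),(v*w[v,u]).sum()])/w[v,u].sum()
            print(cam,"brass",st[i,4],q.round(1),ray_z(cam,q,.0835).round(4)[:2])
    bar=box&(P[...,2]>.105)&(P[...,2]<.119)
    v,u=np.nonzero(bar)
    W=np.array([ray_z(cam,q,.1145) for q in np.c_[u,v]])[:,:2]
    ev,V=np.linalg.eigh(np.cov(W.T));print("bartop mean",W.mean(0).round(4),"az",np.degrees(np.arctan2(V[1,1],V[0,1])).round(1),np.sqrt(ev*12))
    lum=cv2.GaussianBlur(im.sum(2).astype(np.float32)/3,(3,3),0)
    th=np.radians(np.arange(0,360,3))
    def prof(a,zz):
        X=[np.array([proj(cam,[a[0]+r*np.cos(t),a[1]+r*np.sin(t),zz]) for t in th]) for r in (.064,.068)]
        s=[cv2.remap(lum,x[:,0].astype(np.float32)[None],x[:,1].astype(np.float32)[None],1)[0] for x in X]
        return np.clip(s[0]-s[1],0,60).sum()
    best=max(((prof((.50+i*.001,-.182+j*.001),.0865),.50+i*.001,-.182+j*.001) for i in range(20) for j in range(22)))
    print("rim axis",np.round(best,4))
E
python3 - <<'E'
from m import *
for cam in ["top","scene"]:
    z=np.load(f"{cam}0.npz");im,d=z["im"].astype(int),z["d"];P=cloud(cam,d)
    boxmeas(cam,im,d)
    g=(P[...,0]>.4)&(P[...,0]<.6)&(P[...,1]>.08)&(P[...,1]<.26)&(P[...,2]>.095)&(d>0)
    v,u=np.nonzero(g);W=np.array([ray_z(cam,q,.1035) for q in np.c_[u,v]])[:,:2];ev,V=np.linalg.eigh(np.cov(W.T))
    print("bow",g.sum(),W.mean(0).round(4),"az",np.degrees(np.arctan2(V[1,1],V[0,1])),np.sqrt(ev*12), "depthmean",P[g].mean(0).round(4))
    rk=(P[...,0]>.4)&(P[...,0]<.6)&(P[...,1]>.08)&(P[...,1]<.26)&(P[...,2]>.040)&(d>0)&(im[...,0]-im[...,2]>40)
    v,u=np.nonzero(rk);print("rack rect",cv2.minAreaRect(np.float32(P[rk][:,:2]*1000)))
E
```

```text
top brass 18 [367.5 238. ] [ 0.4929 -0.0977]
top brass 21 [410.5 263. ] [ 0.4426 -0.1845]
bartop mean [ 0.5082 -0.1694] az 161.9 [0.0154123 0.0462182]
rim axis [ 4.3840615e+03  5.0900000e-01 -1.7000000e-01]
bow 93 [0.5047 0.1969] az 106.31918514955345 [0.01072421 0.03400907] depthmean [0.5047 0.1971 0.1027]
rack rect ((518.3350830078125, 155.70460510253906), (64.31876373291016, 159.94720458984375), 17.110628128051758)
scene brass 26 [248.  171.7] [ 0.49   -0.1001]
bartop mean [ 0.5141 -0.1704] az 164.4 [0.01854553 0.04989422]
rim axis [ 5.5543408e+03  5.0900000e-01 -1.7300000e-01]
bow 123 [0.5098 0.1947] az 109.07041078805132 [0.0144883  0.03467114] depthmean [0.5073 0.1956 0.1009]
rack rect ((518.6624755859375, 153.5930633544922), (66.56592559814453, 160.67823791503906), 18.03386878967285)
```

```bash
python3 -m creep '[{"gripper":1,"translation":[-0.03,0,-0.028],"dr":[0,0,0]},{"gripper":1,"translation":[-0.06,0,-0.055],"dr":[0,0,0]},{"gripper":1,"translation":[-0.09,0,-0.083],"dr":[0,0,0]},{"gripper":1,"translation":[-0.12,0,-0.11],"dr":[0,0,0]},{"gripper":1,"translation":[-0.15,0,-0.14],"dr":[0,0,0]}]'; python3 -c "
from h import *
state()"
```

```text
time: 2.02
ee_pos: [0.2208, 0.3327, 0.2563]
eef_rot: [-1.308, -1.041, 1.04]
wrist_force: [2.0, 0.4, 0.3]
finger_gap: 0.0853
t 2.02 p [0.2208 0.3327 0.2563] R [[0.225, 0.0, -0.974], [0.974, 0.0, 0.225], [0.0, -1.0, -0.0]] F [2.  0.4 0.3] gap 0.0853 q [ 0.98  0.02 -0.27  1.28 -0.    1.21]
```

```bash
python3 -m creep '[{"gripper":1,"translation":[-0.03,0,-0.028],"dr":[0,0,0]},{"gripper":1,"translation":[-0.06,0,-0.055],"dr":[0,0,0]},{"gripper":1,"translation":[-0.09,0,-0.083],"dr":[0,1,0]},{"gripper":1,"translation":[-0.12,0,-0.11],"dr":[0,2,0]},{"gripper":1,"translation":[-0.15,0,-0.138],"dr":[0,3,0]},{"gripper":1,"translation":[-0.18,0,-0.166],"dr":[0,4,0]},{"gripper":1,"translation":[-0.21,0,-0.194],"dr":[0,5,0]},{"gripper":0.8,"translation":[-0.24,0,-0.222],"dr":[0,5,0]},{"gripper":0.7,"translation":[-0.27,0,-0.25],"dr":[0,5,0]},{"gripper":0.6,"translation":[-0.30,0,-0.278],"dr":[0,5,0]}]'; python3 -c "
from h import *
o=state()
R=Rot.from_rotvec(o['eef_rot']).as_matrix()
print(R.T@(np.array([.5085,-.170,.22])-o['ee_pos']))"
```

```text
time: 2.85
ee_pos: [0.4248, -0.0244, 0.2566]
eef_rot: [-1.342, -0.975, 0.974]
wrist_force: [1.0, 0.8, 1.3]
finger_gap: 0.0522
t 2.85 p [ 0.4248 -0.0244  0.2566] R [[0.309, 0.001, -0.951], [0.951, 0.0, 0.309], [0.0, -1.0, -0.001]] F [1.  0.8 1.3] gap 0.0522 q [-0.06  0.07 -0.22  1.28  0.    0.26]
[-0.11254841  0.03664308 -0.12460491]
```

```bash
python3 -m creep '[{"gripper":0.5,"translation":[-0.028,0,-0.031],"dr":[0,0,0]},{"gripper":0.5,"translation":[-0.056,0.01,-0.062],"dr":[0,0,0]},{"gripper":0.5,"translation":[-0.084,0.03,-0.093],"dr":[0,0,0]},{"gripper":0.5,"translation":[-0.1125,0.06,-0.1246],"dr":[0,0,0]},{"gripper":0.5,"translation":[-0.1125,0.08,-0.1246],"dr":[0,0,0]},{"gripper":0.5,"translation":[-0.1125,0.08,-0.1246],"dr":[0,0,0]}]'; python3 -c "
from h import *
o=state()
for n in ['top','scene']:
    im,d=ctrl.grab_frame(n);np.savez(n+'1.npz',im=im,d=d)
    crop(im,(340,150,480,290) if n=='top' else (120,90,280,230),4,'pics/%s1.png'%n)
"
```

```text
time: 3.35
ee_pos: [0.5077, -0.1722, 0.1713]
eef_rot: [-1.338, -0.969, 0.974]
wrist_force: [-1.3, 0.8, -0.9]
finger_gap: 0.0425
t 3.35 p [ 0.5077 -0.1722  0.1713] R [[0.312, -0.005, -0.95], [0.95, 0.002, 0.312], [0.0, -1.0, 0.005]] F [-1.3  0.8 -0.9] gap 0.0425 q [-0.33  0.3  -0.15  1.13 -0.   -0.01]
```

View pics/scene1.png

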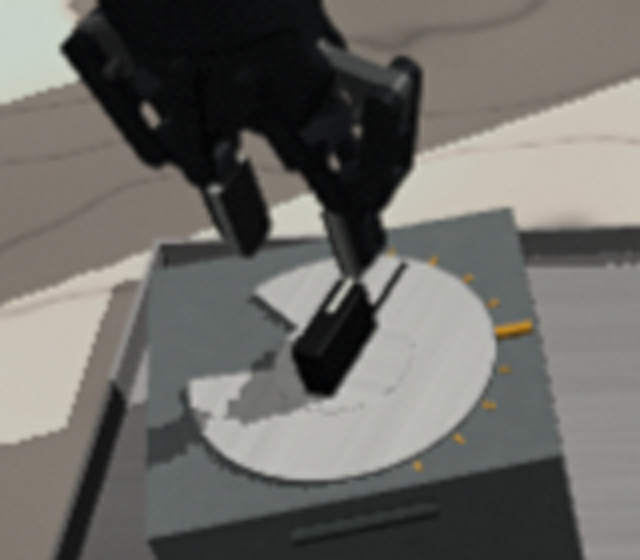

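View pics/top1.png

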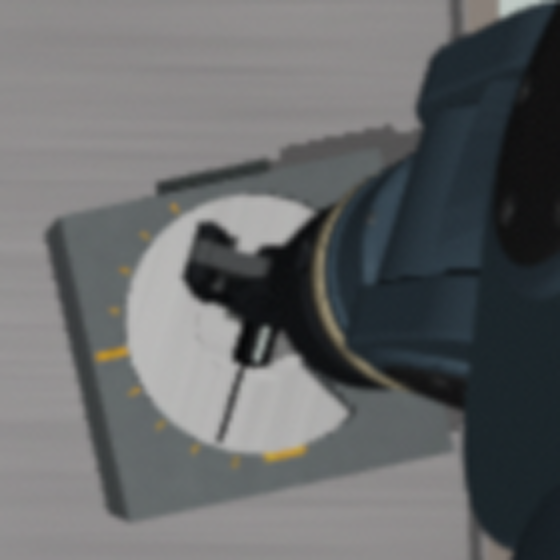

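```bash
python3 -m creep '[{"gripper":0.5,"translation":[0.0023,0.02,0],"dr":[0,0,0]},{"gripper":0.5,"translation":[0.0023,0.04,0],"dr":[0,0,0]},{"gripper":0.5,"translation":[0.0023,0.0555,0],"dr":[0,0,0]},{"gripper":0.5,"translation":[0.0023,0.0555,0],"dr":[0,0,0]},{"gripper":0.3,"translation":[0.0023,0.0555,0],"dr":[0,0,0]}]'; python3 -c "
from h import *
o=state()
im,d=ctrl.grab_frame('scene')
crop(im,(120,90,280,230),4,'pics/scene2.png')
"
```

```text
time: 3.87
ee_pos: [0.5083, -0.1669, 0.1215]
eef_rot: [-1.34, -0.974, 0.974]
wrist_force: [0.3, 0.6, 0.0]
finger_gap: 0.0319
t 3.87 p [ 0.5083 -0.1669  0.1215] R [[0.309, -0.001, -0.951], [0.951, 0.001, 0.309], [0.001, -1.0, 0.002]] F [0.3 0.6 0. ] gap 0.0319 q [-0.32  0.34 -0.24  1.    0.   -0.  ]
```

View pics/scene2.png

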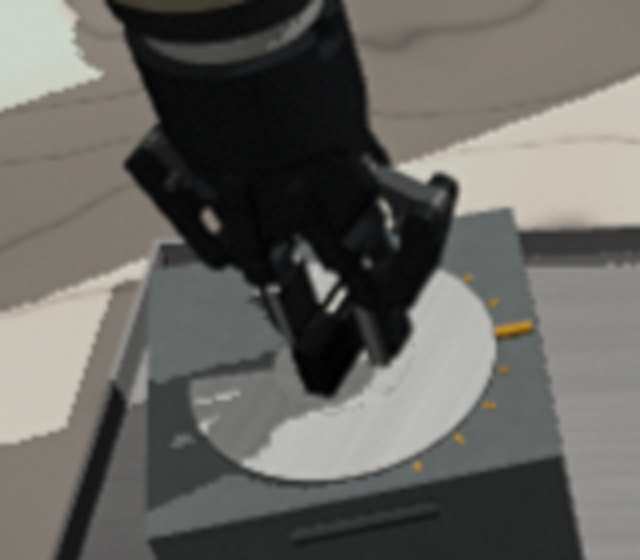

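```bash
python3 -m creep '[{"gripper":0.3,"translation":[-0.003,0.007,0],"dr":[0,0,0]},{"gripper":0.3,"translation":[-0.003,0.007,0],"dr":[0,0,0]},{"gripper":0.25,"translation":[-0.003,0.007,0],"dr":[0,0,0]},{"gripper":0.2,"translation":[-0.003,0.007,0],"dr":[0,0,0]}]'; python3 -c "
from h import *
o=state()"; python3 -m creep '[{"gripper":0.1,"translation":[0,0,0],"dr":[0,0,0]},{"gripper":0.1,"translation":[0,0,0],"dr":[0,0,0]},{"gripper":0.1,"translation":[0,0,0],"dr":[0,0,0]}]'; python3 -c "
from h import *
o=state();print(o['moment'])"
```

```text
time: 4.25
ee_pos: [0.5081, -0.1702, 0.1155]
eef_rot: [-1.342, -0.975, 0.973]
wrist_force: [-0.0, -0.5, 0.2]
finger_gap: 0.0171
t 4.25 p [ 0.5081 -0.1702  0.1155] R [[0.31, 0.001, -0.951], [0.951, 0.001, 0.31], [0.001, -1.0, -0.0]] F [-0.  -0.5  0.2] gap 0.0171 q [-0.32  0.34 -0.24  0.98  0.   -0.01]
time: 4.5
ee_pos: [0.5077, -0.1714, 0.1158]
eef_rot: [-1.344, -0.973, 0.974]
wrist_force: [-3.2, -7.1, 1.4]
finger_gap: 0.013
t 4.5 p [ 0.5077 -0.1714  0.1158] R [[0.311, -0.0, -0.95], [0.95, -0.002, 0.311], [-0.002, -1.0, -0.0]] F [-3.2 -7.1  1.4] gap 0.013 q [-0.32  0.34 -0.24  0.99 -0.   -0.01]
[-1.16420026  0.44565933 -0.00955686]
```

```bash
python3 -m creep '[{"gripper":0.1,"translation":[-0.0005,0,0],"dr":[0,0,0]},{"gripper":0.1,"translation":[-0.0005,0,0],"dr":[0,7,0]},{"gripper":0.1,"translation":[-0.0005,0,0],"dr":[0,14,0]},{"gripper":0.1,"translation":[-0.0005,0,0],"dr":[0,21,0]},{"gripper":0.1,"translation":[-0.0005,0,0],"dr":[0,28,0]},{"gripper":0.1,"translation":[-0.0005,0,0],"dr":[0,28,0]}]'; python3 -c "
from h import *
o=state();print(o['moment']);R=Rot.from_rotvec(o['eef_rot']).as_matrix();print(np.degrees(np.arctan2(R[1,0],R[0,0])))
im,d=ctrl.grab_frame('scene')
crop(im,(120,90,280,230),4,'pics/scene3.png')"
```

```text
time: 5.0
ee_pos: [0.5077, -0.1715, 0.1158]
eef_rot: [-1.489, -0.595, 0.595]
wrist_force: [1.1, 2.3, -1.3]
finger_gap: 0.013
t 5.0 p [ 0.5077 -0.1715  0.1158] R [[0.724, 0.0, -0.689], [0.689, -0.001, 0.724], [-0.0, -1.0, -0.001]] F [ 1.1  2.3 -1.3] gap 0.013 q [-0.33  0.34 -0.24  0.99 -0.    0.48]
[ 0.62087157 -0.31540608 -0.03274147]
43.58058394102007
```

View pics/scene3.png

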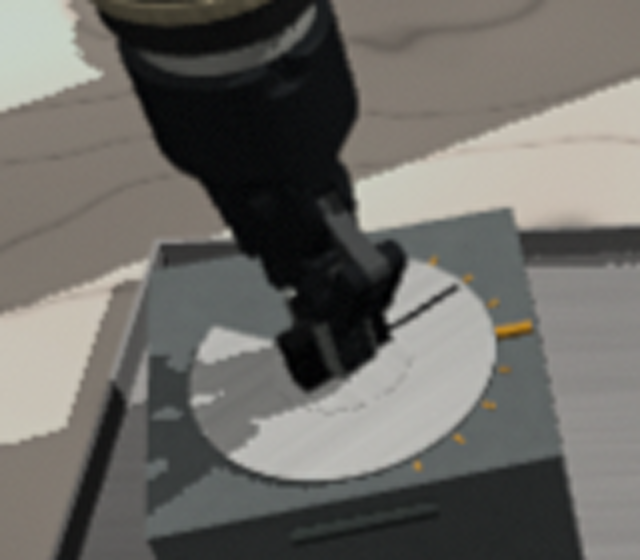

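```bash
python3 -m creep '[{"gripper":0.1,"translation":[0,0,0],"dr":[0,7,0]},{"gripper":0.1,"translation":[0,0,0],"dr":[0,14,0]},{"gripper":0.1,"translation":[0,0,0],"dr":[0,21,0]},{"gripper":0.1,"translation":[0,0,0],"dr":[0,28,0]},{"gripper":0.1,"translation":[0,0,0],"dr":[0,31,0]},{"gripper":0.1,"translation":[0,0,0],"dr":[0,31,0]},{"gripper":0.1,"translation":[0,0,0],"dr":[0,31,0]}]'; python3 -c "
from h import *
o=state();print(o['moment']);R=Rot.from_rotvec(o['eef_rot']).as_matrix();print(np.degrees(np.arctan2(R[1,0],R[0,0])))
im,d=ctrl.grab_frame('scene')
crop(im,(140,120,280,260),5,'pics/scene4.png')
im,d=ctrl.grab_frame('top')
crop(im,(340,170,470,290),5,'pics/top4.png')"
```

```text
time: 5.63
ee_pos: [0.5078, -0.1715, 0.1159]
eef_rot: [-1.564, -0.183, 0.182]
wrist_force: [1.1, 0.9, -1.6]
finger_gap: 0.0128
t 5.63 p [ 0.5078 -0.1715  0.1159] R [[0.973, 0.0, -0.23], [0.23, -0.001, 0.973], [0.0, -1.0, -0.001]] F [ 1.1  0.9 -1.6] gap 0.0128 q [-0.33  0.34 -0.24  0.99 -0.    1.01]
[ 0.31973449 -0.39606192 -0.03222505]
13.3155378883688
```

View pics/scene4.png

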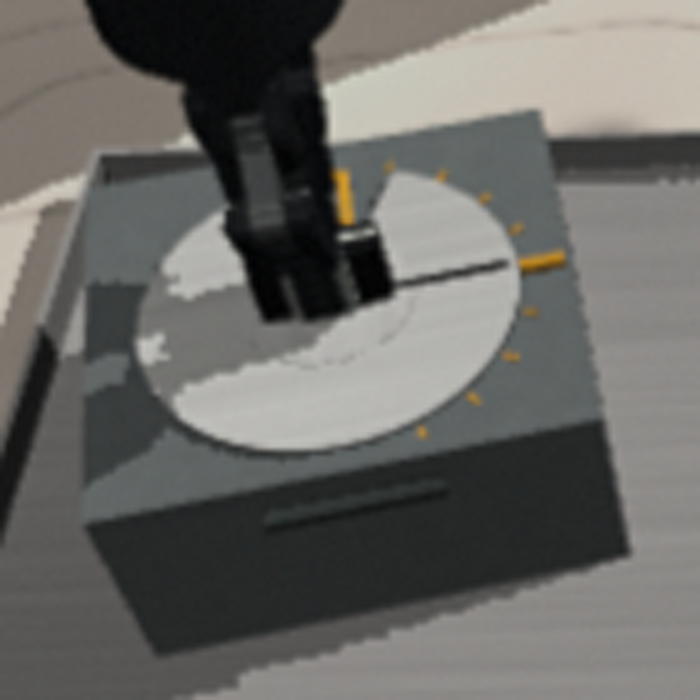

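View pics/top4.png

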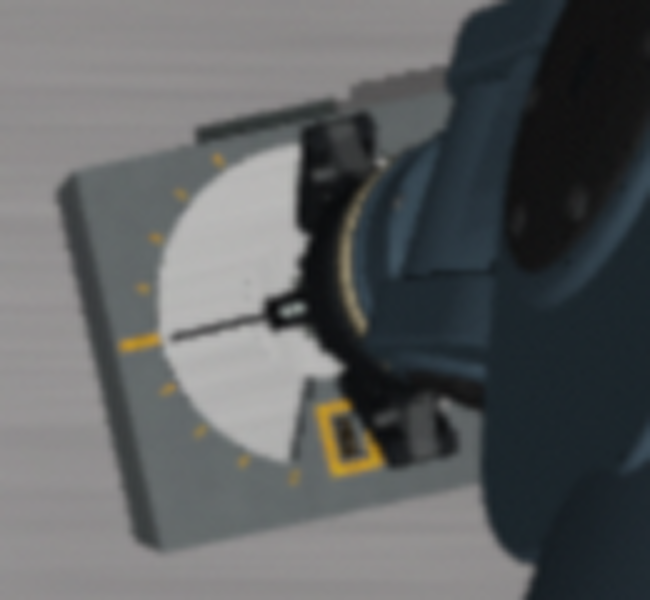

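```bash
python3 -m creep '[{"gripper":0.1,"translation":[0,0,0],"dr":[0,0.9,0]},{"gripper":0.1,"translation":[0,0,0],"dr":[0,0.9,0]},{"gripper":0.5,"translation":[0,0,0],"dr":[0,0.9,0]},{"gripper":0.5,"translation":[0,0,0],"dr":[0,0.9,0]},{"gripper":0.5,"translation":[0,0,0],"dr":[0,0.9,0]}]'; python3 -c "
from h import *
o=state()"; python3 -m creep '[{"gripper":0.5,"translation":[0,-0.025,0],"dr":[0,0,0]},{"gripper":0.5,"translation":[0,-0.06,0],"dr":[0,0,0]},{"gripper":0.5,"translation":[0,-0.10,0],"dr":[0,0,0]},{"gripper":0.5,"translation":[0,-0.12,0.04],"dr":[0,0,0]},{"gripper":0.6,"translation":[0,-0.12,0.08],"dr":[0,0,0]},{"gripper":0.6,"translation":[0,-0.12,0.12],"dr":[0,0,0]},{"gripper":0.6,"translation":[0,-0.12,0.16],"dr":[0,0,0]},{"gripper":0.6,"translation":[0,-0.12,0.2],"dr":[0,0,0]},{"gripper":0.6,"translation":[0,-0.12,0.24],"dr":[0,0,0]}]'; python3 -c "
from h import *
o=state();
im,d=ctrl.grab_frame('scene');np.savez('scene5.npz',im=im,d=d)
crop(im,(140,120,280,260),5,'pics/scene5.png')
im,d=ctrl.grab_frame('top');np.savez('top5.npz',im=im,d=d)
crop(im,(340,170,470,290),5,'pics/top5.png')"
```

```text
time: 6.15
ee_pos: [0.5078, -0.1717, 0.116]
eef_rot: [-1.565, -0.17, 0.169]
wrist_force: [0.3, -0.6, 1.2]
finger_gap: 0.0428
t 6.15 p [ 0.5078 -0.1717  0.116 ] R [[0.977, 0.0, -0.214], [0.214, -0.001, 0.977], [0.0, -1.0, -0.001]] F [ 0.3 -0.6  1.2] gap 0.0428 q [-0.33  0.34 -0.24  0.99 -0.    1.03]
time: 6.9
ee_pos: [0.4556, 0.0644, 0.2361]
eef_rot: [-1.566, -0.17, 0.168]
wrist_force: [0.4, 0.0, 0.1]
finger_gap: 0.051
t 6.9 p [0.4556 0.0644 0.2361] R [[0.977, 0.001, -0.214], [0.214, -0.001, 0.977], [0.001, -1.0, -0.001]] F [0.4 0.  0.1] gap 0.051 q [ 0.14  0.13 -0.2   1.24 -0.    1.5 ]
```

View pics/scene5.png

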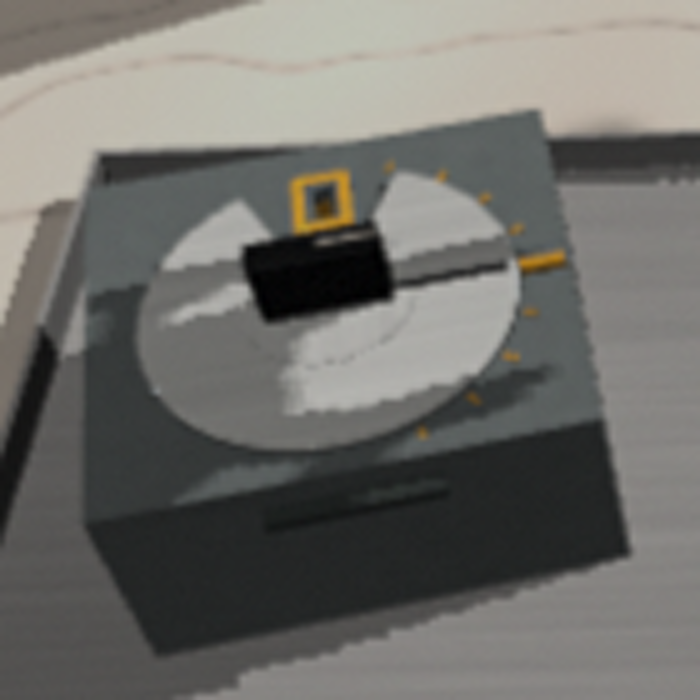

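View pics/top5.png

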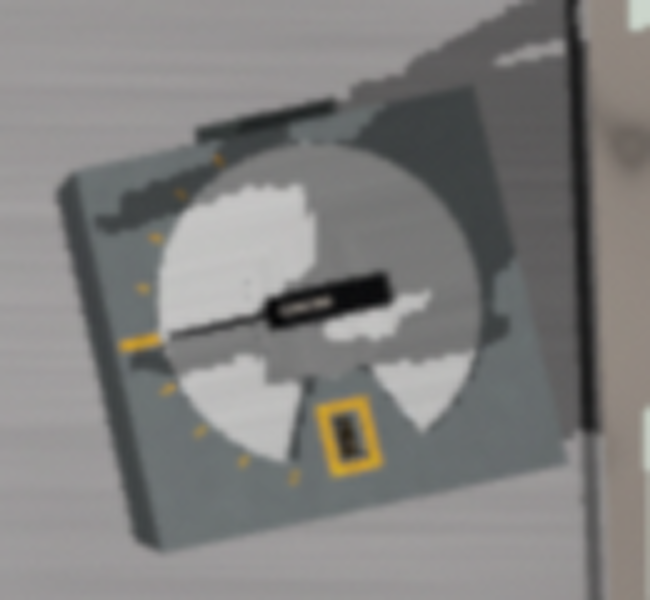

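```bash
python3 - <<'E'
from m import *
for cam in ["top","scene"]:
    z=np.load(f"{cam}5.npz");im,d=z["im"],z["d"]
    boxmeas(cam,im,d)
    I=im.astype(int);P=cloud(cam,d)
    br=(I[...,0]-I[...,2]>40)&(P[...,0]<.47)&(P[...,0]>.42)&(P[...,1]<-.165)&(P[...,1]>-.205)
    v,u=np.nonzero(br);r=cv2.minAreaRect(np.float32([ray_z(cam,q,.0825)[:2]*1000 for q in np.c_[u,v]]));print("frame",r)
    for n,zz in [("keyhole",.0825),("zero_mark",.0835),("pointer_tip",.0865),("key_bow",.0885),("key_tip",.021)]:
        q=ctrl.tip_of(cam,n)
        if q: print(n,np.round(q[0]["uv"],1),round(q[0]["score"],2),ray_z(cam,q[0]["uv"],zz).round(4)[:2])
state()
E
```

```text
top brass 19 [367.5 238.1] [ 0.4929 -0.0977]
top brass 115 [409.3 256.8] [ 0.4552 -0.1823]
bartop mean [ 0.5086 -0.1695] az 102.4 [0.01407722 0.04737446]
rim axis [ 3.8844841e+03  5.0900000e-01 -1.7000000e-01]
frame ((455.14605712890625, -182.6022186279297), (30.557836532592773, 22.40308380126953), 12.815406799316406)
keyhole [409.6 257.5] 0.77 [ 0.4537 -0.1831]
zero_mark [366.4 238.5] 0.62 [ 0.4919 -0.0954]
pointer_tip [371.5 236.6] 0.74 [ 0.4957 -0.1054]
key_tip [374.3 237. ] 0.34 [ 0.4976 -0.1214]
scene brass 103 [203.9 160.1] [ 0.4564 -0.1843]
scene brass 27 [247.9 171.7] [ 0.4899 -0.1003]
bartop mean [ 0.5141 -0.1705] az 101.3 [0.02170961 0.0455501 ]
rim axis [ 4.3541001e+03  5.0900000e-01 -1.7300000e-01]
frame ((454.6053161621094, -184.6255340576172), (31.261432647705078, 21.875783920288086), 9.382660865783691)
keyhole [206.5 159.5] 0.62 [ 0.4541 -0.1801]
zero_mark [251.1 168.7] 0.95 [ 0.4827 -0.0952]
pointer_tip [203.4 159.2] 0.71 [ 0.4572 -0.1844]
key_bow [413.8 168.1] 0.85 [0.4999 0.1949]
key_tip [407.3 193.7] 0.58 [0.5017 0.1928]
t 7.5 p [0.4566 0.062  0.2356] R [[0.977, 0.0, -0.212], [0.212, -0.001, 0.977], [-0.0, -1.0, -0.001]] F [-0.2 -0.4  0.3] gap 0.0511 q [ 0.14  0.14 -0.2   1.24 -0.    1.49]
```

```bash
python3 -m creep '[{"gripper":0.5,"translation":[0.02,0.01,0.03],"dr":[0,-2,0]},{"gripper":0.5,"translation":[0.04,0.02,0.06],"dr":[0,-4.8,0]},{"gripper":0.5,"translation":[0.06,0.04,0.09],"dr":[0,-4.8,0]},{"gripper":0.5,"translation":[0.0745,0.0656,0.12],"dr":[0,-4.8,0]},{"gripper":0.5,"translation":[0.0745,0.0656,0.12],"dr":[0,-4.8,0]},{"gripper":0.5,"translation":[0.0745,0.0656,0.12],"dr":[0,-4.8,0]},{"gripper":0.5,"translation":[0.0745,0.0656,0.12],"dr":[0,-4.8,0]}]'; python3 - <<'E'
from h import *
o=state();R=Rot.from_rotvec(o['eef_rot']).as_matrix()
print(R.T@(np.array([.504,.195,.0955])-o['ee_pos']))
for n,b in [('scene',(330,80,470,220)),('top',(180,180,320,300))]:
    im,d=ctrl.grab_frame(n);np.savez(n+'6.npz',im=im,d=d)
    crop(im,b,5,'pics/%s6.png'%n)
E
```

```text
time: 8.08
ee_pos: [0.5038, 0.1945, 0.1697]
eef_rot: [-1.56, -0.233, 0.235]
wrist_force: [-0.3, 0.1, 0.7]
finger_gap: 0.0431
t 8.08 p [0.5038 0.1945 0.1697] R [[0.956, -0.001, -0.293], [0.293, -0.002, 0.956], [-0.001, -1.0, -0.002]] F [-0.3  0.1  0.7] gap 0.0431 q [ 0.37  0.31 -0.14  1.12 -0.    1.64]
[0.00041425 0.07421221 0.00050253]
```

View pics/scene6.png

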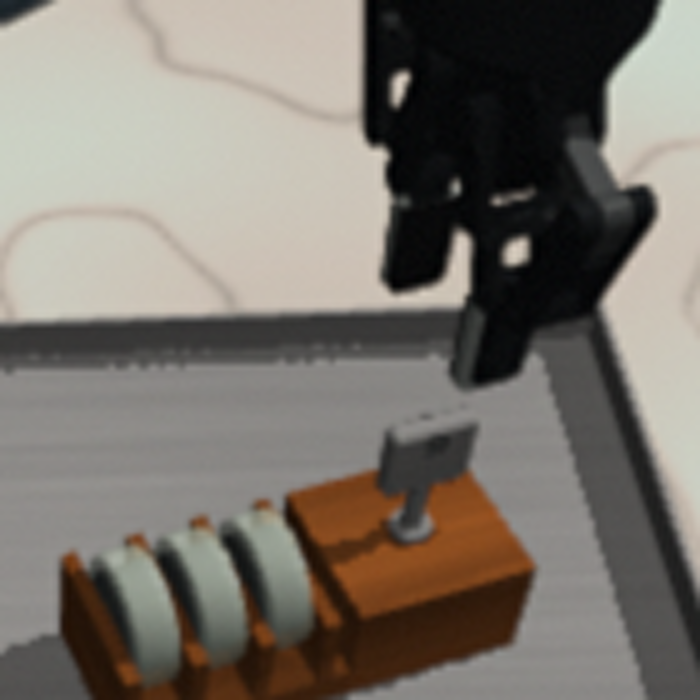

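View pics/top6.png

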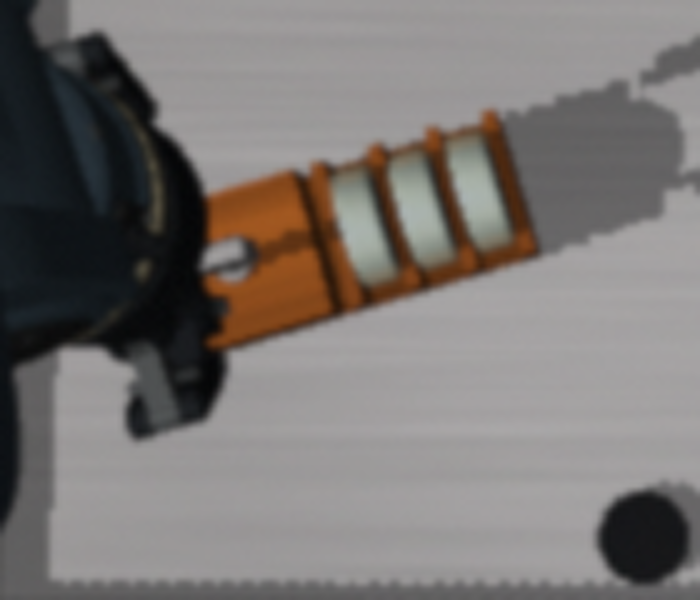

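```bash
python3 - <<'E'
from h import *
z=np.load("top0.npz")
print(ray_z("top",(195+157/5,190+222/5),.0495),ray_z("scene",(330+493/6,150+212/6),.0495),ray_z("scene",(330+516/6,150+110/6),.0885),ray_z("scene",(330+516/6,150+78/6),.1035),ray_z("top",(195+133/5,190+208/5),.1035))
E
```

```text
[0.50071512 0.1976128  0.0495    ] [0.50608471 0.19694855 0.0495    ] [0.50065461 0.19871966 0.0885    ] [0.5021939 0.1960379 0.1035   ] [0.50376865 0.19596007 0.1035    ]
```

```bash
python3 -m creep '[{"gripper":0.5,"translation":[0.0004,0.025,0.0005],"dr":[0,0,0]},{"gripper":0.5,"translation":[0.0004,0.05,0.0005],"dr":[0,0,0]},{"gripper":0.5,"translation":[0.0004,0.074,0.0005],"dr":[0,0,0]},{"gripper":0.5,"translation":[0.0004,0.074,0.0005],"dr":[0,0,0]},{"gripper":0.4,"translation":[0.0004,0.074,0.0005],"dr":[0,0,0]},{"gripper":0.3,"translation":[0.0004,0.074,0.0005],"dr":[0,0,0]}]'; python3 - <<'E'
from h import *
o=state()
for n,b in [('scene',(330,80,470,220))]:
    im,d=ctrl.grab_frame(n)
    crop(im,b,5,'pics/%s7.png'%n)
E
```

```text
time: 8.68
ee_pos: [0.5054, 0.1943, 0.0985]
eef_rot: [-1.559, -0.234, 0.23]
wrist_force: [-0.4, 0.7, -1.1]
finger_gap: 0.0259
t 8.68 p [0.5054 0.1943 0.0985] R [[0.957, 0.003, -0.291], [0.291, -0.0, 0.957], [0.003, -1.0, -0.001]] F [-0.4  0.7 -1.1] gap 0.0259 q [ 0.37  0.36 -0.26  0.95 -0.    1.64]
```

View pics/scene7.png

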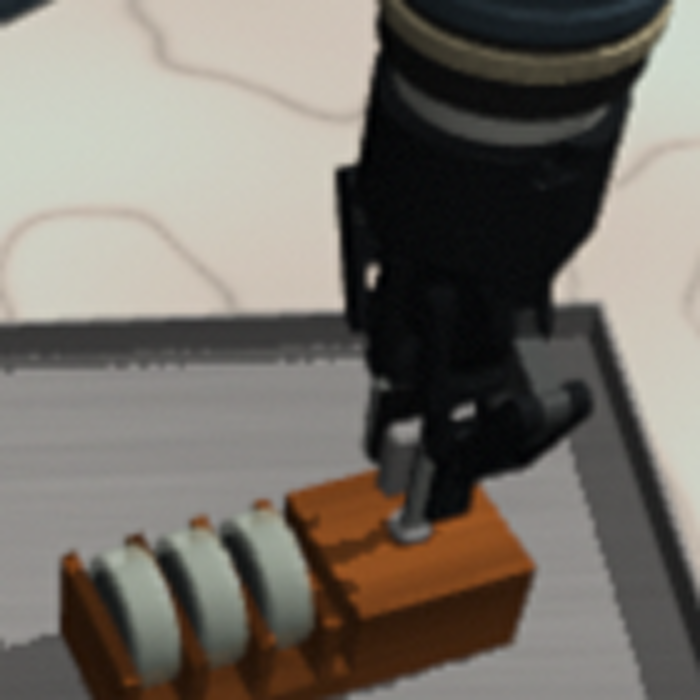

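```bash
python3 -m creep '[{"gripper":0.3,"translation":[-0.001,0.0025,0.0005],"dr":[0,0,0]},{"gripper":0.25,"translation":[-0.001,0.0025,0.0005],"dr":[0,0,0]},{"gripper":0.2,"translation":[-0.001,0.0025,0.0005],"dr":[0,0,0]},{"gripper":0.15,"translation":[-0.001,0.0025,0.0005],"dr":[0,0,0]},{"gripper":0.0,"translation":[-0.001,0.0025,0.0005],"dr":[0,0,0]},{"gripper":0.0,"translation":[-0.001,0.0025,0.0005],"dr":[0,0,0]},{"gripper":0.0,"translation":[-0.001,0.0025,0.0005],"dr":[0,0,0]}]'; python3 - <<'E'
from h import *
o=state()
E
```

```text
time: 9.32
ee_pos: [0.5047, 0.1949, 0.0966]
eef_rot: [-1.559, -0.236, 0.229]
wrist_force: [-0.7, 0.0, 5.7]
finger_gap: 0.0091
t 9.32 p [0.5047 0.1949 0.0966] R [[0.957, 0.004, -0.292], [0.292, 0.0, 0.957], [0.004, -1.0, -0.001]] F [-0.7  0.   5.7] gap 0.0091 q [ 0.37  0.36 -0.26  0.94 -0.    1.64]
```

```bash
python3 -m creep '[{"gripper":0.0,"translation":[0,-0.015,0],"dr":[0,0,0]},{"gripper":0.0,"translation":[0,-0.03,0],"dr":[0,0,0]},{"gripper":0.0,"translation":[0,-0.045,0],"dr":[0,0,0]},{"gripper":0.0,"translation":[0,-0.075,0],"dr":[0,0,0]},{"gripper":0.0,"translation":[0,-0.10,0],"dr":[0,0,0]},{"gripper":0.0,"translation":[0,-0.10,0],"dr":[0,0,0]}]'; python3 - <<'E'
from h import *
o=state()
for n,b in [('scene',(330,60,470,200)),('top',(180,180,320,300))]:
    im,d=ctrl.grab_frame(n);np.savez(n+'8.npz',im=im,d=d)
    crop(im,b,5,'pics/%s8.png'%n)
E
```

```text
time: 9.82
ee_pos: [0.5062, 0.1956, 0.2012]
eef_rot: [-1.557, -0.241, 0.224]
wrist_force: [0.6, 0.4, -0.0]
finger_gap: 0.0093
t 9.82 p [0.5062 0.1956 0.2012] R [[0.956, 0.011, -0.292], [0.292, 0.002, 0.957], [0.011, -1.0, -0.001]] F [ 0.6  0.4 -0. ] gap 0.0093 q [ 0.37  0.28 -0.09  1.18 -0.    1.64]
```

View pics/scene8.png

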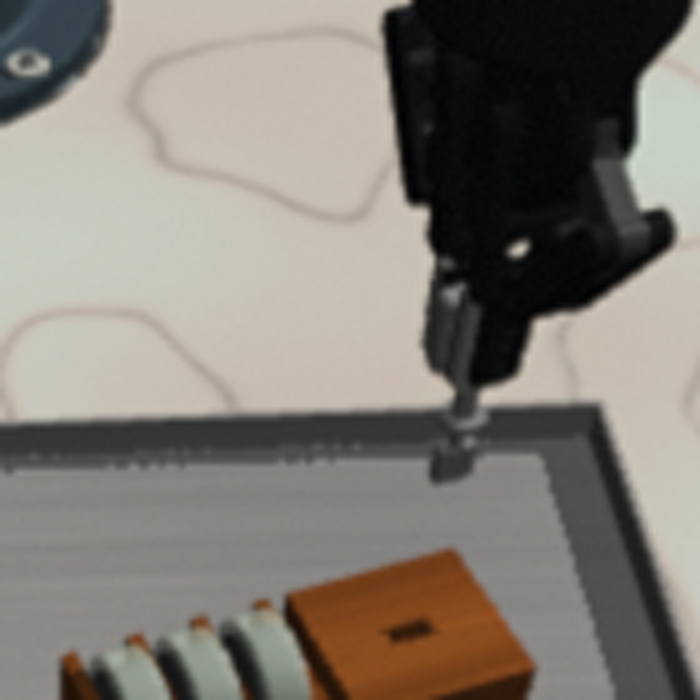

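```bash
python3 -m creep '[{"gripper":0.0,"translation":[-0.014,0,-0.031],"dr":[0,-7,0]},{"gripper":0.0,"translation":[-0.028,0,-0.062],"dr":[0,-14,0]},{"gripper":0.0,"translation":[-0.042,0,-0.093],"dr":[0,-21,0]},{"gripper":0.0,"translation":[-0.056,0,-0.123],"dr":[0,-28,0]},{"gripper":0.0,"translation":[-0.07,0,-0.153],"dr":[0,-35,0]},{"gripper":0.0,"translation":[-0.084,0,-0.183],"dr":[0,-42,0]},{"gripper":0.0,"translation":[-0.098,0,-0.213],"dr":[0,-49,0]},{"gripper":0.0,"translation":[-0.112,0,-0.243],"dr":[0,-56,0]},{"gripper":0.0,"translation":[-0.126,0,-0.273],"dr":[0,-63,0]},{"gripper":0.0,"translation":[-0.14,0,-0.303],"dr":[0,-70,0]}]'; cat > tgt.py <<'E'
import sys
from h import *
o=state();R=Rot.from_rotvec(o['eef_rot']).as_matrix()
def go(p,azdeg,tilt=None):
    a=np.radians(azdeg);x=np.array([np.cos(a),np.sin(a),0]);y=np.array([0,0,-1.]);Rt=np.c_[x,y,np.cross(x,y)]
    print("trans",(R.T@(np.array(p)-o['ee_pos'])).round(4),"dr",np.degrees(Rot.from_matrix(R.T@Rt).as_rotvec()).round(2),"jaw az",np.degrees(np.arctan2(R[1,0],R[0,0])).round(2))
if len(sys.argv)>4: go([float(v) for v in sys.argv[1:4]],float(sys.argv[4]))
E
python3 tgt.py .4543 -.1842 .20 102.5
```

```text
time: 10.75
ee_pos: [0.4585, -0.1336, 0.1953]
eef_rot: [-1.253, -1.144, 1.138]
wrist_force: [1.5, -0.4, -0.0]
finger_gap: 0.0091
t 10.75 p [ 0.4585 -0.1336  0.1953] R [[0.092, 0.004, -0.996], [0.996, 0.001, 0.092], [0.002, -1.0, -0.004]] F [ 1.5 -0.4 -0. ] gap 0.0091 q [-0.29  0.19 -0.24  1.14  0.   -0.19]
trans [-0.0507 -0.0048 -0.0005] dr [  0.23 -17.8    0.07] jaw az 84.7
```

```bash
python3 -m creep '[{"gripper":0.0,"translation":[-0.02,-0.005,0],"dr":[0.2,-6,0]},{"gripper":0.0,"translation":[-0.04,-0.005,0],"dr":[0.2,-12,0]},{"gripper":0.0,"translation":[-0.0507,-0.005,-0.0005],"dr":[0.23,-17.8,0.07]},{"gripper":0.0,"translation":[-0.0507,-0.005,-0.0005],"dr":[0.23,-17.8,0.07]},{"gripper":0.0,"translation":[-0.0507,0.005,-0.0005],"dr":[0.23,-17.8,0.07]},{"gripper":0.0,"translation":[-0.0507,0.02,-0.0005],"dr":[0.23,-17.8,0.07]},{"gripper":0.0,"translation":[-0.0507,0.02,-0.0005],"dr":[0.23,-17.8,0.07]}]'; 
python3 tgt.py .4543 -.1842 .175 102.5;python3 - <<'E'
from h import *
for n,b in [('scene',(130,70,270,210)),('top',(340,170,480,300))]:
    im,d=ctrl.grab_frame(n);np.savez(n+'9.npz',im=im,d=d)
    crop(im,b,5,'pics/%s9.png'%n)
E
```

```text
time: 11.33
ee_pos: [0.4527, -0.1826, 0.1719]
eef_rot: [-1.094, -1.364, 1.366]
wrist_force: [-0.2, 0.6, -1.7]
finger_gap: 0.0091
t 11.33 p [ 0.4527 -0.1826  0.1719] R [[-0.214, -0.005, -0.977], [0.977, 0.002, -0.214], [0.003, -1.0, 0.004]] F [-0.2  0.6 -1.7] gap 0.0091 q [-0.38  0.22 -0.26  1.1   0.   -0.6 ]
trans [-0.0019 -0.0031 -0.0012] dr [-0.23 -0.14  0.17] jaw az 102.36
```

View pics/scene9.png

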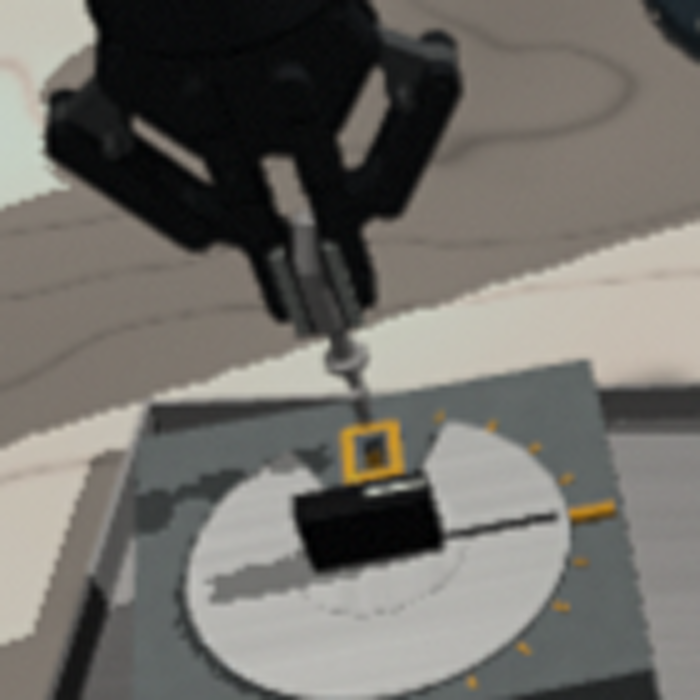

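View pics/top9.png

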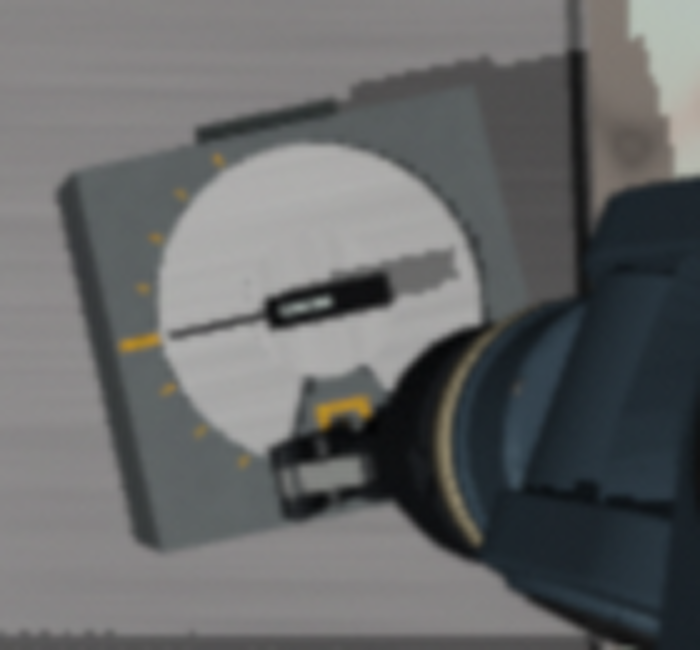

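```bash
cat > ov.py <<'E'
from h import *
def overlay(im,cam,tcp,R,fn,box,s,off=(0,0,0),lid=True,h=.0756,kh=(.4543,-.1842),yaw=12.5,bias=(0,0)):
    l,t,r,b=box
    I=cv2.resize(im[t:b,l:r,::-1],None,fx=s,fy=s,interpolation=cv2.INTER_CUBIC)
    def pt(X):
        p=proj(cam,np.asarray(X)+np.array([bias[0],bias[1],0])); return tuple(int(v) for v in ((p-[l,t]+.5)*s-.5).round())
    A=lambda k:tcp+R@np.array([k[0]+off[0],h-k[2],k[1]+off[1]])  # key: thickness along tool x, width along tool z
    def loop(pts,c): 
        q=[pt(p) for p in pts]
        for i in range(len(q)): cv2.line(I,q[i],q[(i+1)%len(q)],c,1)
    loop([A((0,w,z)) for w,z in[(-.007,0),(.007,0),(.007,.016),(-.007,.016)]],(0,0,255))
    loop([A((.008*np.cos(a),.008*np.sin(a),.0265)) for a in np.linspace(0,6.28,17)],(0,255,0))
    loop([A((0,w,z)) for w,z in[(-.017,.0525),(.017,.0525),(.017,.0825),(-.017,.0825)]],(255,0,255))
    a=np.radians(yaw);x=np.array([np.cos(a),np.sin(a),0]);y=np.array([-np.sin(a),np.cos(a),0]);k=np.array([*kh,.0825])
    loop([k+sx*.0079*x+sy*.0035*y for sx,sy in[(1,1),(1,-1),(-1,-1),(-1,1)]],(255,255,0))
    cv2.imwrite(fn,I)
E
python3 - <<'E'
from ov import *
o=ctrl.observe();R=Rot.from_rotvec(o['eef_rot']).as_matrix()
im=np.load("scene9.npz")["im"]
overlay(im,"scene",o['ee_pos'],R,"pics/ov9.png",(160,90,240,170),8)
E
```

```text
(no output)
```

View pics/ov9.png

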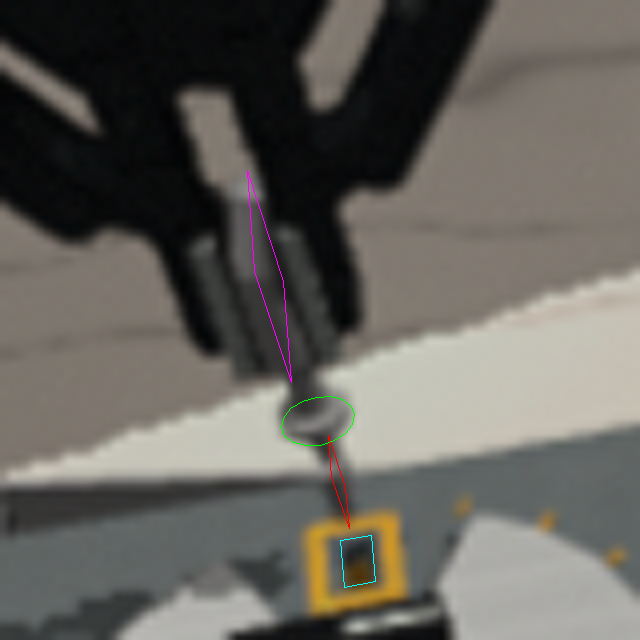

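```bash
python3 -m creep '[{"gripper":0.0,"translation":[0,-0.01,0],"dr":[0,7,0]},{"gripper":0.0,"translation":[0,-0.02,0],"dr":[0,14,0]},{"gripper":0.0,"translation":[0,-0.02,0],"dr":[0,21,0]},{"gripper":0.0,"translation":[0,-0.02,0],"dr":[0,28,0]},{"gripper":0.0,"translation":[0,-0.02,0],"dr":[0,35,0]},{"gripper":0.0,"translation":[0,-0.02,0],"dr":[0,42,0]},{"gripper":0.0,"translation":[0,-0.02,0],"dr":[0,49,0]},{"gripper":0.0,"translation":[0,-0.02,0],"dr":[0,56,0]},{"gripper":0.0,"translation":[0,-0.02,0],"dr":[0,63,0]},{"gripper":0.0,"translation":[0,-0.02,0],"dr":[0,70,0]}]'; 
 python3 -m creep '[{"gripper":0.0,"translation":[0,0,0],"dr":[0,7,0]},{"gripper":0.0,"translation":[0,0,0],"dr":[0,14,0]},{"gripper":0.0,"translation":[0,0,0],"dr":[0,20,0]},{"gripper":0.0,"translation":[0,0,0],"dr":[0,20,0]},{"gripper":0.0,"translation":[0,0,0],"dr":[0,20,0]}]'; python3 - <<'E'
from ov import *
o=state();R=Rot.from_rotvec(o['eef_rot']).as_matrix()
for n,b in [('scene',(160,80,240,160)),('top',(370,210,450,290))]:
    im,d=ctrl.grab_frame(n);np.savez(n+'10.npz',im=im,d=d)
    overlay(im,n,o['ee_pos'],R,'pics/%s10.png'%n,b,8)
    crop(im,b,8,'pics/%s10r.png'%n)
E
```

```text
time: 12.27
ee_pos: [0.454, -0.1825, 0.1947]
eef_rot: [-1.525, -0.437, 0.44]
wrist_force: [-0.4, 0.1, -0.9]
finger_gap: 0.0091
time: 12.68
ee_pos: [0.4543, -0.1821, 0.195]
eef_rot: [-1.563, -0.167, 0.169]
wrist_force: [0.4, -0.8, -0.3]
finger_gap: 0.0093
t 12.68 p [ 0.4543 -0.1821  0.195 ] R [[0.977, -0.001, -0.212], [0.212, 0.001, 0.977], [-0.001, -1.0, 0.001]] F [ 0.4 -0.8 -0.3] gap 0.0093 q [-0.38  0.21 -0.21  1.15  0.    0.98]
```

View pics/scene10.png

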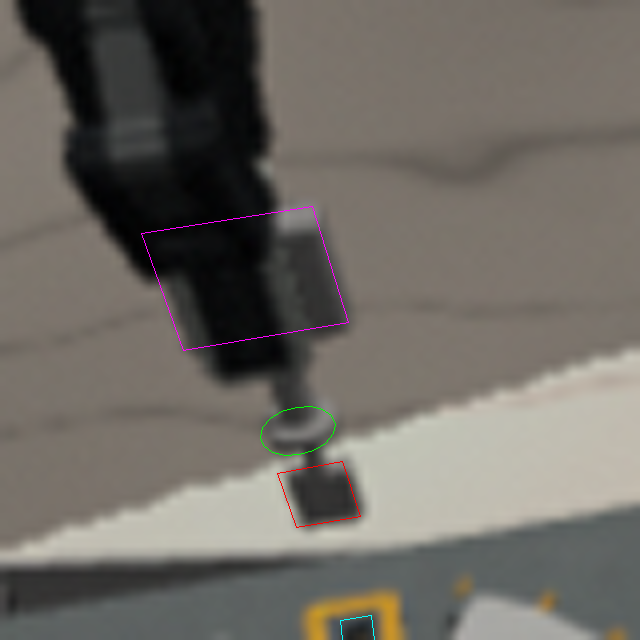

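View pics/top10.png

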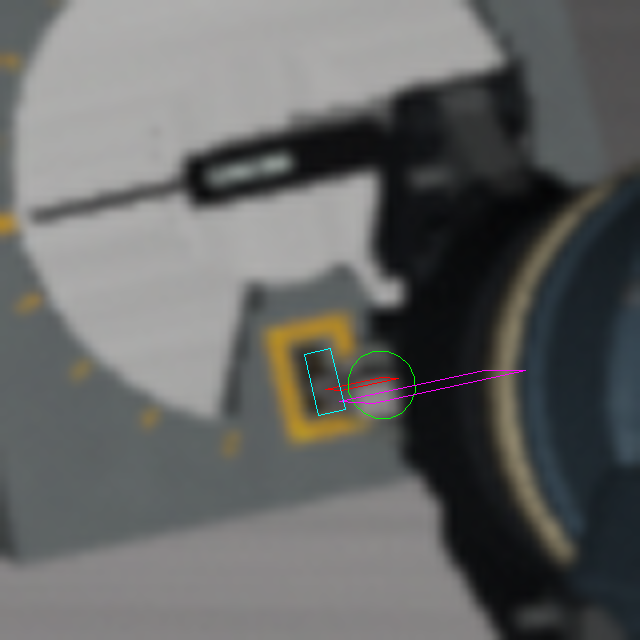

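View pics/top10r.png

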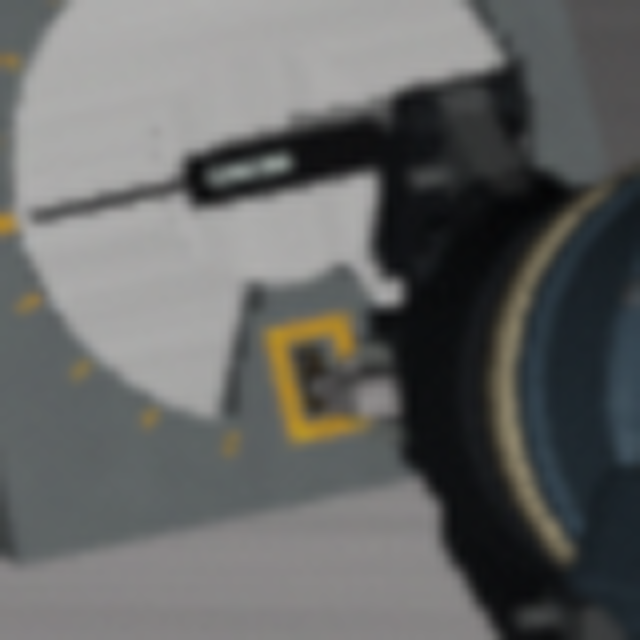

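```bash
python3 - <<'E'
from h import *
im=np.load("scene10.npz")["im"].astype(int);g=im.sum(2)//3
print("cols 190..208");
for r in range(126,150): print(r,g[r,190:209])
E
```

```text
cols 190..208
126 [ 24  31  36  39  38  40  48  65  94 117 118 117 118 117 117 118 118 118
 118]
127 [ 63  74  79  72  53  53  53  68 101 118 117 117 117 117 117 117 118 118
 117]
128 [100 110 116 100  58  49  54  71  91 115 118 118 118 117 117 118 118 118
 117]
129 [116 118 119 105  66  50  54  67  87 110 122 119 117 118 118 118 118 118
 118]
130 [116 117 117 110  87  53  52  62  81 109 130 126 117 117 117 117 117 116
 115]
131 [113 113 112 112 106  56  48  55  73 101 131 128 113 114 114 112 112 113
 110]
132 [107 107 102  90  82  59  53  62  85 114 131 120 101 108 106 103 106 109
 114]
133 [106 104  98  86  94  93  89  95 113 126 120 100  97 111 112 113 124 141
 144]
134 [115 113 107  95 106 120 119 119 114 102  91  91 118 142 144 144 159 187
 188]
135 [116 117 116 101  70  70  71  70  60  65  94 133 159 188 190 189 188 191
 190]
136 [117 117 116 111  95  82  88  95  52  63 126 179 179 180 190 190 190 189
 188]
137 [116 116 118 126 141 136 145 145  65  59 108 150 143 147 182 188 188 188
 189]
138 [117 125 143 160 182 164 134 112  61  57  85 115 116 126 164 189 189 188
 188]
139 [14
[... 205 characters left out ...]
50  50  48  53 100 167 190 189
 188]
142 [188 189 188 189 189 178 126  57  48  51  51  50  50  49  81 149 188 189
 188]
143 [188 187 188 188 188 189 164  78  48  49  50  49  48  48  69 134 186 189
 187]
144 [187 187 187 188 188 189 173 105  55  50  55  57  64  71  91 148 186 188
 187]
145 [187 188 188 188 188 188 177 131  89  96 112 116 127 135 152 185 189 187
 187]
146 [189 188 188 187 188 188 188 177 156 166 186 188 187 187 187 189 189 187
 186]
147 [189 188 188 188 189 187 186 186 185 185 187 187 185 183 180 182 181 181
 180]
148 [177 176 178 177 176 170 164 164 163 162 163 161 157 152 152 152 149 148
 144]
149 [124 123 123 123 119 107 105 107 108 109 112 109 102 108 113 111 103 100
  98]
```

View pics/scene10r.png

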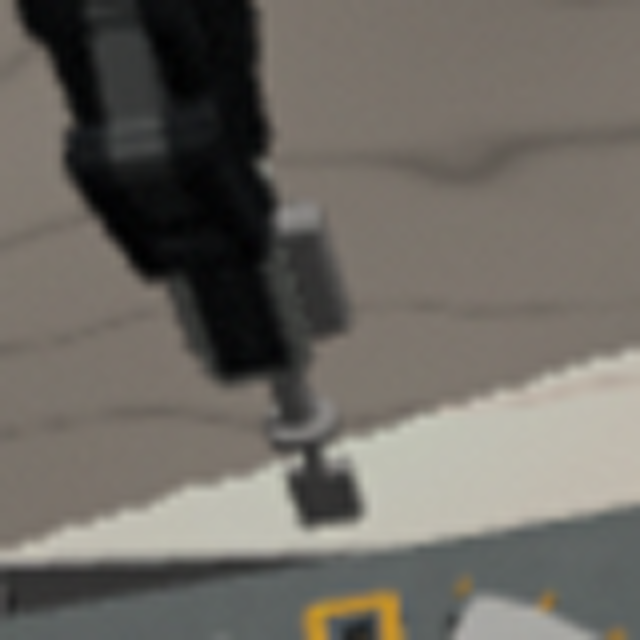

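```bash
python3 - <<'E'
from h import *
from scipy.optimize import least_squares
o=ctrl.observe();R=Rot.from_rotvec(o['eef_rot']).as_matrix();tcp=o['ee_pos']
def A(k,dl,h,tl=0): 
    # tl: tilt in bow plane about grasp
    w,z=k[1],k[2]; w2=dl+w; return tcp+R@np.array([k[0],h-z,w2+tl*(h-z)])
# silhouette of blade box in scene: extents along sample rows
def sil(dl,h,cam="scene"):
    pts=np.array([proj(cam,A((a,b,c),dl,h)) for a in(-.0025,.0025) for b in(-.007,.007) for c in(0,.016)])
    hull=cv2.convexHull(pts.astype(np.float32))[:,0]
    def ext(row):
        xs=[]
        for i in range(len(hull)):
            p,q=hull[i],hull[(i+1)%len(hull)]
            if (p[1]-row)*(q[1]-row)<=0 and p[1]!=q[1]: xs.append(p[0]+(row-p[1])/(q[1]-p[1])*(q[0]-p[0]))
        return min(xs),max(xs)
    def extc(col):
        ys=[]
        for i in range(len(hull)):
            p,q=hull[i],hull[(i+1)%len(hull)]
            if (p[0]-col)*(q[0]-col)<=0 and p[0]!=q[0]: ys.append(p[1]+(col-p[0])/(q[0]-p[0])*(q[1]-p[1]))
        return min(ys),max(ys)
    return ext,extc
for dl in (0,.001,.002,.003):
  for h in (.0726,.0741,.0756):
    e,c=sil(dl,h); print(dl,h,np.round(e(141),2),np.round(e(142.),2),"bottom@200",np.round(c(200)[1],2))
E
```

```text
0 0.0726 [194.71 203.69] [195.05 203.98] bottom@200 144.43
0 0.0741 [194.71 203.69] [195.05 204.02] bottom@200 145.09
0 0.0756 [194.71 203.69] [195.05 204.02] bottom@200 145.76
0.001 0.0726 [195.32 204.29] [195.67 204.56] bottom@200 144.43
0.001 0.0741 [195.32 204.29] [195.67 204.62] bottom@200 145.09
0.001 0.0756 [195.32 204.29] [195.67 204.62] bottom@200 145.76
0.002 0.0726 [195.94 204.9 ] [196.28 205.14] bottom@200 144.43
0.002 0.0741 [195.94 204.9 ] [196.28 205.22] bottom@200 145.09
0.002 0.0756 [195.94 204.9 ] [196.28 205.22] bottom@200 145.76
0.003 0.0726 [196.55 205.5 ] [196.89 205.71] bottom@200 144.43
0.003 0.0741 [196.55 205.5 ] [196.89 205.81] bottom@200 145.09
0.003 0.0756 [196.55 205.5 ] [196.89 205.81] bottom@200 145.76
```

```bash
python3 -m creep '[{"gripper":0.0,"translation":[0,0,0],"dr":[0,-7,0]},{"gripper":0.0,"translation":[0,0,0],"dr":[0,-14,0]},{"gripper":0.0,"translation":[0,0,0],"dr":[0,-21,0]},{"gripper":0.0,"translation":[0,0,0],"dr":[0,-28,0]},{"gripper":0.0,"translation":[0,0,0],"dr":[0,-35,0]},{"gripper":0.0,"translation":[0,0,0],"dr":[0,-42,0]},{"gripper":0.0,"translation":[0,0,0],"dr":[0,-49,0]},{"gripper":0.0,"translation":[0,0,0],"dr":[0,-56,0]},{"gripper":0.0,"translation":[0,0,0],"dr":[0,-63,0]},{"gripper":0.0,"translation":[0,0,0],"dr":[0,-70,0]}]'; python3 tgt.py .4561 -.1836 .162 102.5
```

```text
time: 13.62
ee_pos: [0.4542, -0.1821, 0.195]
eef_rot: [-1.265, -1.115, 1.116]
wrist_force: [0.3, -1.4, -0.7]
finger_gap: 0.0092
t 13.62 p [ 0.4542 -0.1821  0.195 ] R [[0.126, -0.001, -0.992], [0.992, 0.001, 0.126], [0.001, -1.0, 0.001]] F [ 0.3 -1.4 -0.7] gap 0.0092 q [-0.38  0.21 -0.21  1.15  0.   -0.25]
trans [-0.0012  0.033  -0.0021] dr [ -0.08 -19.76   0.05] jaw az 82.74
```

```bash
python3 -m creep '[{"gripper":0.0,"translation":[-0.0012,0.01,-0.0021],"dr":[0,-7,0]},{"gripper":0.0,"translation":[-0.0012,0.02,-0.0021],"dr":[0,-14,0]},{"gripper":0.0,"translation":[-0.0012,0.03,-0.0021],"dr":[0,-19.8,0]},{"gripper":0.0,"translation":[-0.0012,0.033,-0.0021],"dr":[0,-19.8,0]},{"gripper":0.0,"translation":[-0.0012,0.033,-0.0021],"dr":[0,-19.8,0]},{"gripper":0.0,"translation":[-0.0012,0.033,-0.0021],"dr":[0,-19.8,0]}]'; python3 tgt.py .4561 -.1836 .162 102.5;  python3 - <<'E'
from ov import *
o=ctrl.observe();R=Rot.from_rotvec(o['eef_rot']).as_matrix()
for n,b in [('scene',(170,110,240,180))]:
    im,d=ctrl.grab_frame(n);np.savez(n+'11.npz',im=im,d=d)
    overlay(im,n,o['ee_pos'],R,'pics/%s11.png'%n,b,8,off=(0,.0019,0),h=.074)
    crop(im,b,8,'pics/%s11r.png'%n)
E
```

```text
time: 14.12
ee_pos: [0.4561, -0.1835, 0.1622]
eef_rot: [-1.097, -1.366, 1.367]
wrist_force: [0.8, 0.7, 0.4]
finger_gap: 0.009
t 14.12 p [ 0.4561 -0.1835  0.1622] R [[-0.215, -0.001, -0.977], [0.977, 0.001, -0.215], [0.001, -1.0, 0.001]] F [0.8 0.7 0.4] gap 0.009 q [-0.38  0.23 -0.27  1.07  0.   -0.6 ]
trans [-0.0001  0.0002  0.    ] dr [-0.07 -0.11  0.07] jaw az 102.39
```

View pics/scene11.png

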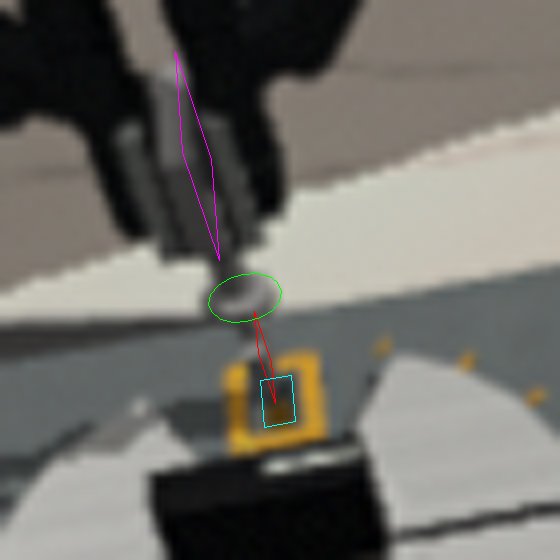

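View pics/scene11r.png

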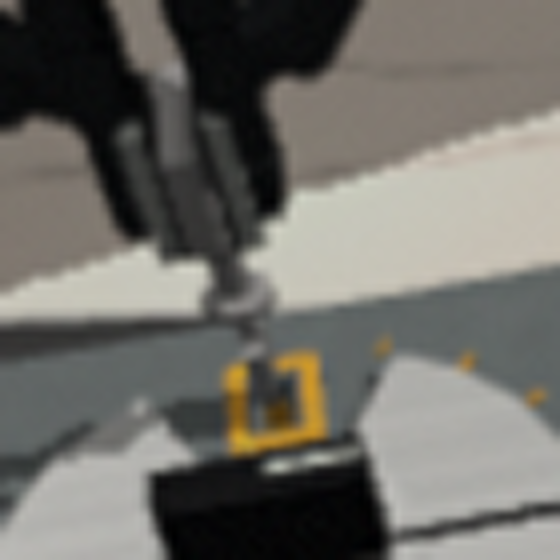

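```bash
python3 - <<'E'
from h import *
im=np.load("scene11.npz")["im"].astype(int);g=im.sum(2)//3;rb=im[...,0]-im[...,2]
print("gray cols 192..208")
for r in range(138,152): print(r,g[r,192:209])
print("rb cols 196..213")
for r in range(153,168): print(r,rb[r,196:214])
o=ctrl.observe();R=Rot.from_rotvec(o['eef_rot']).as_matrix();tcp=o['ee_pos']
c=tcp+R@np.array([0,.074-.0285,.0019]);print("pred collar",proj("scene",c),"edges",proj("scene",c+[0,.008,0]),proj("scene",c-[0,.008,0]))
print("pred hole",proj("scene",[.4542,-.1840,.0825]),proj("scene",[.4543,-.1842,.0825]))
E
```

```text
gray cols 192..208
138 [ 34  51  53  52  55  59  40  38  57  65 101 162 194 195 195 195 194]
139 [ 34  49  52  52  56  65  61  34  54  61  93 159 195 196 194 194 194]
140 [ 37  43  51  52  52  61  58  35  62  81 109 158 194 195 194 194 193]
141 [ 44  40  58  54  50  52  55  59 106 148 171 192 196 194 193 194 194]
142 [111 112 120 103  56  43  51  83 139 190 195 195 195 194 193 194 193]
143 [193 195 194 173  92  53  55  74 117 171 185 189 195 193 193 193 193]
144 [196 196 196 180 114  57  53  65  89 121 148 171 193 195 193 192 193]
145 [194 195 193 175 121  60  51  59  80 110 136 153 183 194 193 192 193]
146 [194 195 185 142  88  64  55  63  89 118 136 133 156 192 193 193 193]
147 [195 195 175 111  83  82  90  99 119 132 126 115 143 185 188 186 185]
148 [183 183 166 107  80 100 128 131 128 121 100  98 137 157 155 153 148]
149 [129 128 121  91  61  75  86  87  76  77  84  90 115 115 107 102 102]
150 [ 64  65  67  67  66  70  70  64  56  73  98  98 100  99  98  98  99]
151 [ 75  82  86  92  98  98  97  85  59  63  85  94 100 100  99 101 100]
rb cols 196..213
153 [-4 -4 -5 -4  0  3  3  1
[... 555 characters left out ...]
3 136  59  -3  -6  -5]
161 [ -4   2  47 105  78   5   4  40  61  59  29  42 123 140  67  -3  -6  -5]
162 [ -4  -3  36 106  84  13   4  39  58  62  37  37 114 148  85   1  -6  -4]
163 [ -3  -3  48 124 101  27  17  46  67  89  83  85 139 151  90   0  -6  -1]
164 [ -5  -1  60 149 139  87  84 103 111 130 142 140 142 128  79   1  -5  -2]
165 [ -5  -4  42 127 142 135 137 134 126 108  84  65  38  15  10  -1   0   2]
166 [-5 -3 31 93 84 73 60 27 14  9  5  2  0  2  3  3  4  4]
167 [-4 -3  2 15 12 10  2 -2  0  3  3  1  4  6  7  7  5  2]
pred collar [199.72915984 145.87523068] edges [204.22195322 145.72366761] [195.23569558 146.02681638]
pred hole [204.38137783 159.607238  ] [204.26461827 159.64906178]
```

```bash
python3 -m creep '[{"gripper":0.0,"translation":[0,0.003,0],"dr":[-0.07,-0.1,0.07]},{"gripper":0.0,"translation":[0,0.006,0],"dr":[-0.07,-0.1,0.07]},{"gripper":0.0,"translation":[0,0.009,0],"dr":[-0.07,-0.1,0.07]},{"gripper":0.0,"translation":[0,0.011,0],"dr":[-0.07,-0.1,0.07]},{"gripper":0.0,"translation":[0,0.011,0],"dr":[-0.07,-0.1,0.07]}]'; python3 tgt.py .4561 -.1836 .151 102.5;  python3 - <<'E'
from ov import *
o=ctrl.observe();R=Rot.from_rotvec(o['eef_rot']).as_matrix();print(o['moment'])
for n,b in [('scene',(170,110,240,180))]:
    im,d=ctrl.grab_frame(n)
    crop(im,b,8,'pics/%s12r.png'%n)
E
```

```text
time: 14.58
ee_pos: [0.4561, -0.1835, 0.151]
eef_rot: [-1.098, -1.368, 1.368]
wrist_force: [-0.0, 0.9, -0.8]
finger_gap: 0.0091
t 14.58 p [ 0.4561 -0.1835  0.151 ] R [[-0.216, -0.0, -0.976], [0.976, 0.0, -0.216], [0.0, -1.0, 0.0]] F [-0.   0.9 -0.8] gap 0.0091 q [-0.38  0.24 -0.29  1.04 -0.   -0.6 ]
trans [-0.0001 -0.     -0.    ] dr [-0.  0.  0.] jaw az 102.5
[-0.01506165 -0.00483711 -0.0197009 ]
```

View pics/scene12r.png

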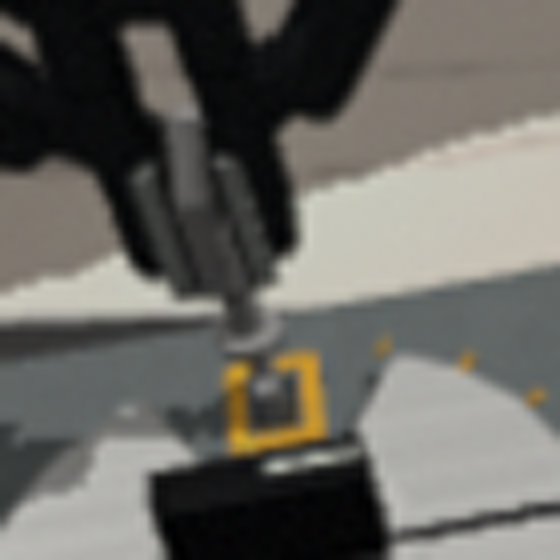

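```bash
python3 -m creep '[{"gripper":0.0,"translation":[0,0.002,0],"dr":[0,0,0]},{"gripper":0.0,"translation":[0,0.004,0],"dr":[0,0,0]},{"gripper":0.0,"translation":[0,0.006,0],"dr":[0,0,0]},{"gripper":0.0,"translation":[0,0.006,0],"dr":[0,0,0]}]'; python3 tgt.py .4561 -.1836 .145 102.5
```

```text
time: 14.97
ee_pos: [0.4562, -0.1835, 0.1448]
eef_rot: [-1.098, -1.368, 1.368]
wrist_force: [1.1, 0.6, -0.9]
finger_gap: 0.0092
t 14.97 p [ 0.4562 -0.1835  0.1448] R [[-0.217, -0.0, -0.976], [0.976, 0.0, -0.217], [0.0, -1.0, 0.0]] F [ 1.1  0.6 -0.9] gap 0.0092 q [-0.38  0.25 -0.3   1.02  0.   -0.6 ]
trans [-0.0001 -0.0002  0.0001] dr [-0.    0.01  0.01] jaw az 102.51
```

```bash
python3 -m creep '[{"gripper":0.0,"translation":[0,0.002,0],"dr":[0,0,0]},{"gripper":0.0,"translation":[0,0.004,0],"dr":[0,0,0]},{"gripper":0.0,"translation":[0,0.006,0],"dr":[0,0,0]},{"gripper":0.0,"translation":[0,0.006,0],"dr":[0,0,0]}]'; python3 tgt.py .4561 -.1836 .139 102.5
```

```text
time: 15.3
ee_pos: [0.4563, -0.1836, 0.1387]
eef_rot: [-1.098, -1.368, 1.368]
wrist_force: [0.6, -0.7, -2.0]
finger_gap: 0.0089
t 15.3 p [ 0.4563 -0.1836  0.1387] R [[-0.216, 0.0, -0.976], [0.976, -0.0, -0.216], [-0.0, -1.0, -0.0]] F [ 0.6 -0.7 -2. ] gap 0.0089 q [-0.38  0.25 -0.31  1.01  0.   -0.6 ]
trans [ 0.     -0.0003  0.0002] dr [ 0.02  0.   -0.01] jaw az 102.5
```

```bash
python3 -m creep '[{"gripper":0.0,"translation":[0,0.002,0],"dr":[0,0,0]},{"gripper":0.0,"translation":[0,0.004,0],"dr":[0,0,0]},{"gripper":0.0,"translation":[0,0.004,0],"dr":[0,0,0]}]'; python3 tgt.py .4561 -.1836 .130 102.5;  python3 - <<'E'
from ov import *
o=ctrl.observe();R=Rot.from_rotvec(o['eef_rot']).as_matrix();print(o['moment'])
for n,b in [('scene',(170,110,240,180))]:
    im,d=ctrl.grab_frame(n)
    overlay(im,n,o['ee_pos'],R,'pics/%s13.png'%n,b,8,off=(0,.0019,0),h=.074)
E
```

```text
time: 15.55
ee_pos: [0.4567, -0.1836, 0.1351]
eef_rot: [-1.099, -1.369, 1.368]
wrist_force: [0.3, 1.3, 4.6]
finger_gap: 0.0091
t 15.55 p [ 0.4567 -0.1836  0.1351] R [[-0.217, 0.001, -0.976], [0.976, -0.0, -0.217], [-0.001, -1.0, -0.001]] F [0.3 1.3 4.6] gap 0.0091 q [-0.38  0.26 -0.32  1.    0.   -0.6 ]
trans [0.0001 0.0051 0.0006] dr [ 0.08  0.01 -0.03] jaw az 102.51
[ 0.19161805 -0.00371224 -0.01319257]
```

View pics/scene13.png

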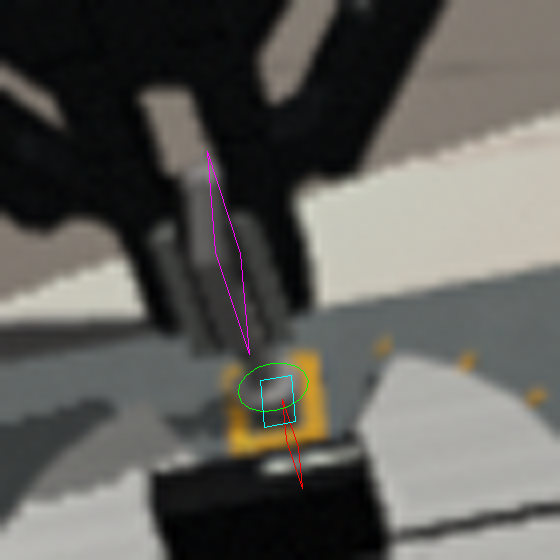

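```bash
python3 -m creep '[{"gripper":0.0,"translation":[0,0.002,0.0004],"dr":[0,0,0]},{"gripper":0.0,"translation":[0,0.004,0.0004],"dr":[0,0,0]},{"gripper":0.0,"translation":[0,0.004,0.0004],"dr":[0,0,0]},{"gripper":0.0,"translation":[0,0.004,0.0004],"dr":[0,0,0]}]'; python3 tgt.py .4561 -.1836 .130 102.5;  python3 - <<'E'
from ov import *
o=ctrl.observe();R=Rot.from_rotvec(o['eef_rot']).as_matrix();print(o['moment'])
for n,b in [('scene',(170,110,240,180))]:
    im,d=ctrl.grab_frame(n)
    crop(im,b,8,'pics/%s14.png'%n)
E
```

```text
time: 15.93
ee_pos: [0.4566, -0.1836, 0.1316]
eef_rot: [-1.1, -1.37, 1.368]
wrist_force: [-1.0, 1.7, 7.7]
finger_gap: 0.0091
t 15.93 p [ 0.4566 -0.1836  0.1316] R [[-0.217, 0.002, -0.976], [0.976, -0.0, -0.217], [-0.001, -1.0, -0.002]] F [-1.   1.7  7.7] gap 0.0091 q [-0.38  0.26 -0.32  0.99  0.   -0.6 ]
trans [0.0001 0.0016 0.0005] dr [ 0.14  0.02 -0.04] jaw az 102.52
[ 0.34880582  0.07605118 -0.03017403]
```

View pics/scene14.png

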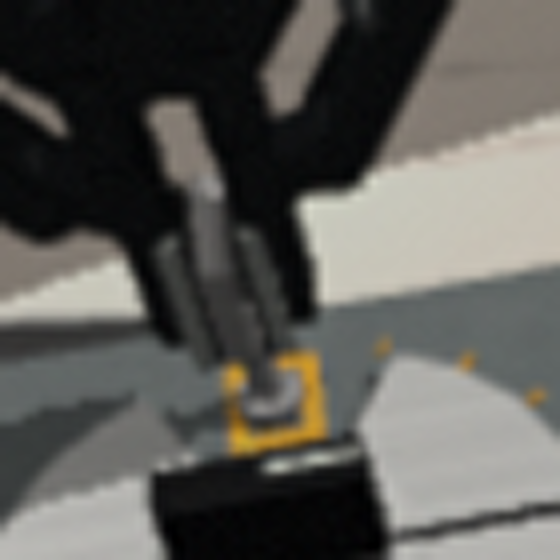

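```bash
python3 -m creep '[{"gripper":0.0,"translation":[0.0003,0.002,0.0004],"dr":[0,2,0]},{"gripper":0.0,"translation":[0,0.003,0.0004],"dr":[0,-2,0]},{"gripper":0.0,"translation":[0,0.003,0.0004],"dr":[0,2,0]},{"gripper":0.0,"translation":[0,0.003,0.0004],"dr":[0,0,0]},{"gripper":0.0,"translation":[0,0.003,0.0004],"dr":[0,0,0]}]'; python3 tgt.py .4561 -.1836 .130 102.5
```

```text
time: 16.4
ee_pos: [0.4573, -0.1837, 0.1314]
eef_rot: [-1.103, -1.374, 1.368]
wrist_force: [-4.7, 4.5, 32.6]
finger_gap: 0.0091
t 16.4 p [ 0.4573 -0.1837  0.1314] R [[-0.218, 0.006, -0.976], [0.976, -0.001, -0.218], [-0.002, -1.0, -0.006]] F [-4.7  4.5 32.6] gap 0.0091 q [-0.38  0.26 -0.32  0.98  0.   -0.6 ]
trans [0.0003 0.0014 0.0012] dr [ 0.35  0.12 -0.12] jaw az 102.62
```

```bash
python3 -m creep '[{"gripper":0.0,"translation":[0.0001,0.0012,0.001],"dr":[0.35,0,-0.1]},{"gripper":0.0,"translation":[0.0001,0.0012,0.001],"dr":[0.35,0,-0.1]},{"gripper":0.0,"translation":[0.0001,0.0012,0.001],"dr":[0.35,0,-0.1]}]'; python3 tgt.py .4564 -.1836 .131 102.5; python3 -c "
from plant import ctrl;print(ctrl.observe()['moment'])"
```

```text
time: 16.65
ee_pos: [0.4574, -0.1836, 0.1315]
eef_rot: [-1.099, -1.372, 1.369]
wrist_force: [0.5, 4.2, 15.1]
finger_gap: 0.009
t 16.65 p [ 0.4574 -0.1836  0.1315] R [[-0.219, 0.003, -0.976], [0.976, -0.0, -0.219], [-0.001, -1.0, -0.003]] F [ 0.5  4.2 15.1] gap 0.009 q [-0.38  0.26 -0.32  0.99  0.   -0.6 ]
trans [0.0002 0.0005 0.0009] dr [ 0.17  0.14 -0.04] jaw az 102.64
[0.95388666 0.14845948 0.01452172]
```

```bash
python3 -m creep '[{"gripper":0.0,"translation":[-0.0001,0.001,0],"dr":[0.1,5,0]},{"gripper":0.0,"translation":[-0.0003,0.001,0],"dr":[0.1,10,0]},{"gripper":0.0,"translation":[-0.0004,0.001,0],"dr":[0.1,15,0]},{"gripper":0.0,"translation":[-0.0005,0.001,0.0001],"dr":[0.1,20,0]},{"gripper":0.0,"translation":[-0.0006,0.001,0.0001],"dr":[0.1,25,0]},{"gripper":0.0,"translation":[-0.0007,0.001,0.0002],"dr":[0.1,30,0]},{"gripper":0.0,"translation":[-0.0007,0.001,0.0002],"dr":[0.1,30,0]}]'; python3 tgt.py .4564 -.1836 .131 72.6; python3 - <<'E'
from ov import *
o=ctrl.observe();print(o['moment'])
for n,b in [('scene',(160,100,240,180))]:
    im,d=ctrl.grab_frame(n)
    crop(im,b,8,'pics/%s15.png'%n)
E
```

```text
time: 17.23
ee_pos: [0.4573, -0.1849, 0.1315]
eef_rot: [-1.342, -0.98, 0.979]
wrist_force: [-3.4, 0.1, 15.0]
finger_gap: 0.0091
t 17.23 p [ 0.4573 -0.1849  0.1315] R [[0.304, 0.002, -0.953], [0.953, -0.002, 0.304], [-0.001, -1.0, -0.002]] F [-3.4  0.1 15. ] gap 0.0091 q [-0.38  0.26 -0.32  0.99 -0.   -0.08]
trans [0.001  0.0005 0.0012] dr [ 0.13 -0.29 -0.05] jaw az 72.31
[-0.15944106  0.99189586  0.01015941]
```

View pics/scene15.png

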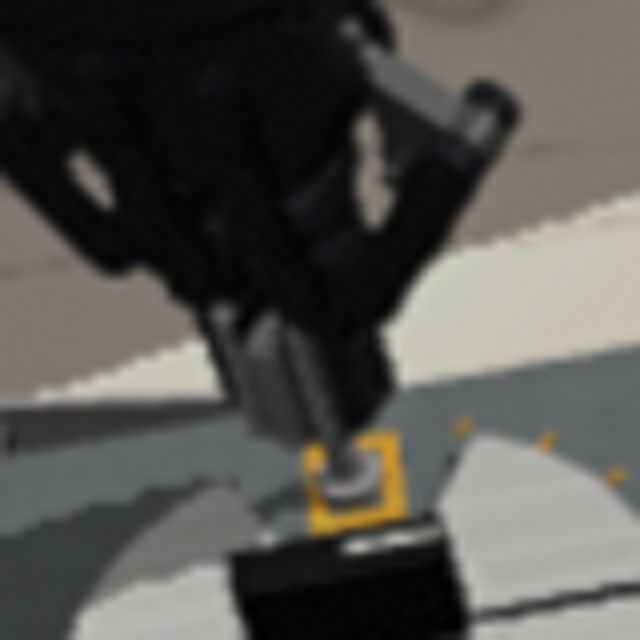

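```bash
python3 -m creep '[{"gripper":0.0,"translation":[-0.0002,0.001,0],"dr":[0,6,0]},{"gripper":0.0,"translation":[-0.0003,0.001,0],"dr":[0,12,0]},{"gripper":0.0,"translation":[-0.0005,0.001,0.0001],"dr":[0,18,0]},{"gripper":0.0,"translation":[-0.0006,0.001,0.0001],"dr":[0,24,0]},{"gripper":0.0,"translation":[-0.0007,0.001,0.0002],"dr":[0,30,0]},{"gripper":0.0,"translation":[-0.0009,0.001,0.0003],"dr":[0,36,0]},{"gripper":0.0,"translation":[-0.001,0.001,0.0004],"dr":[0,42,0]},{"gripper":0.0,"translation":[-0.0011,0.001,0.0005],"dr":[0,48,0]},{"gripper":0.0,"translation":[-0.0012,0.001,0.0006],"dr":[0,54,0]},{"gripper":0.0,"translation":[-0.0012,0.001,0.0006],"dr":[0,54,0]}]'; python3 tgt.py .4564 -.1836 .131 5; python3 -c "
from plant import ctrl;print(ctrl.observe()['moment'])"
```

```text
time: 18.12
ee_pos: [0.4556, -0.1864, 0.1315]
eef_rot: [-1.56, -0.249, 0.248]
wrist_force: [-8.1, -1.0, 17.7]
finger_gap: 0.0089
t 18.12 p [ 0.4556 -0.1864  0.1315] R [[0.95, 0.001, -0.311], [0.311, -0.003, 0.95], [-0.0, -1.0, -0.003]] F [-8.1 -1.  17.7] gap 0.0089 q [-0.39  0.26 -0.32  0.99 -0.    0.87]
trans [0.0017 0.0005 0.0024] dr [ 0.2  13.14  0.02] jaw az 18.14
[-0.29809687  1.81027568  0.07501932]
```

```bash
python3 -m creep '[{"gripper":0.0,"translation":[-0.0008,0.001,0],"dr":[0,3,0]},{"gripper":0.0,"translation":[-0.0009,0.001,0],"dr":[0,6,0]},{"gripper":0.0,"translation":[-0.001,0.001,0],"dr":[0,9,0]},{"gripper":0.0,"translation":[-0.001,0.001,0],"dr":[0,11,0]},{"gripper":0.0,"translation":[-0.001,0.001,0],"dr":[0,11,0]},{"gripper":0.0,"translation":[-0.001,0.001,0],"dr":[0,11,0]}]'; python3 tgt.py .4564 -.1836 .131 5; python3 -c "
from plant import ctrl;print(ctrl.observe()['moment'])"
```

```text
time: 18.62
ee_pos: [0.4546, -0.1868, 0.1315]
eef_rot: [-1.572, -0.099, 0.097]
wrist_force: [-2.9, 2.1, 15.3]
finger_gap: 0.0094
t 18.62 p [ 0.4546 -0.1868  0.1315] R [[0.992, 0.002, -0.124], [0.124, -0.004, 0.992], [0.001, -1.0, -0.004]] F [-2.9  2.1 15.3] gap 0.0094 q [-0.39  0.26 -0.32  0.99 -0.    1.06]
trans [0.0022 0.0005 0.0029] dr [0.23 2.14 0.08] jaw az 7.14
[0.44652372 0.85250149 0.11810574]
```

```bash
python3 -m creep '[{"gripper":0.0,"translation":[-0.0003,0.001,0],"dr":[0,2,0]},{"gripper":0.0,"translation":[-0.0003,0.001,0],"dr":[0,4,0]},{"gripper":0.0,"translation":[-0.0003,0.001,0],"dr":[0,4,0]},{"gripper":0.0,"translation":[-0.0003,0.001,0],"dr":[0,4,0]}]'; python3 tgt.py .4564 -.1836 .131 5; python3 -  <<'E'
from ov import *
o=ctrl.observe();print(o['moment'])
for n,b in [('scene',(160,100,240,180)),('top',(370,210,450,290))]:
    im,d=ctrl.grab_frame(n)
    crop(im,b,7,'pics/%s16.png'%n)
E
```

```text
time: 18.95
ee_pos: [0.4543, -0.1868, 0.1315]
eef_rot: [-1.574, -0.045, 0.041]
wrist_force: [-3.3, 2.1, 15.8]
finger_gap: 0.0088
t 18.95 p [ 0.4543 -0.1868  0.1315] R [[0.998, 0.003, -0.055], [0.055, -0.004, 0.998], [0.002, -1.0, -0.004]] F [-3.3  2.1 15.8] gap 0.0088 q [-0.39  0.26 -0.33  0.99 -0.    1.13]
trans [0.0022 0.0005 0.0031] dr [ 0.24 -1.86  0.13] jaw az 3.14
[0.50472818 0.84396076 0.20025132]
```

View pics/scene16.png

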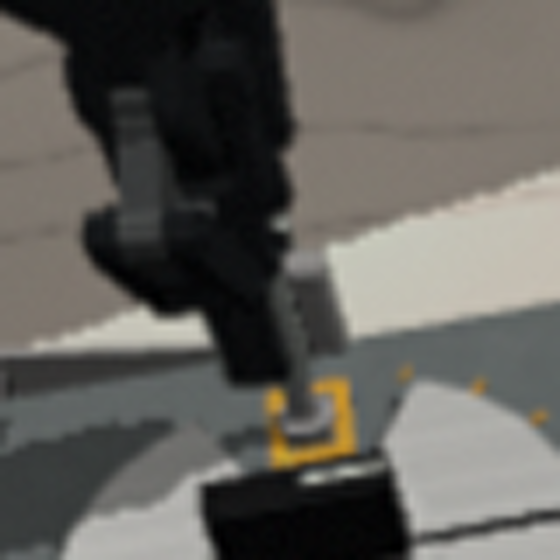

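View pics/top16.png

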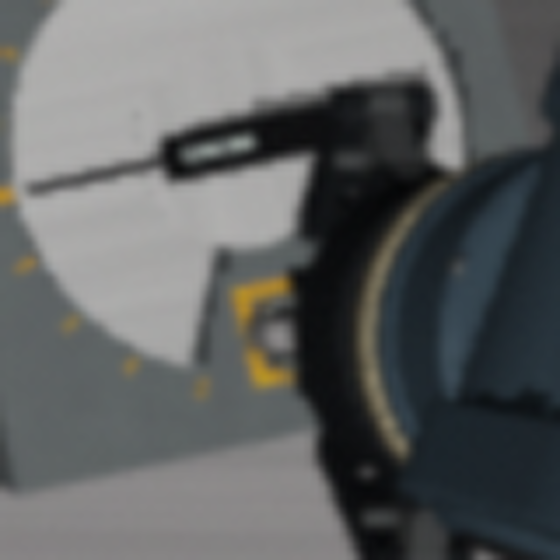

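```bash
python3 -m creep '[{"gripper":0.0,"translation":[-0.0003,0.0008,0],"dr":[0,2.5,0]},{"gripper":0.0,"translation":[-0.0003,0.0008,0],"dr":[0,2.5,0]},{"gripper":0.0,"translation":[-0.0003,0.0008,0],"dr":[0,2.5,0]},{"gripper":0.0,"translation":[-0.0003,0.0008,0],"dr":[0,2.5,0]}]'; python3 tgt.py .4564 -.1836 .131 3; python3 -  <<'E'
from ov import *
o=ctrl.observe();print(o['moment'])
for n in ('scene','top'):
    im,d=ctrl.grab_frame(n)
    cv2.imwrite(f'pics/{n}17.png',im[:,:,::-1])
    crop(im,(150,90,270,190) if n=='scene' else (340,170,450,280),6 if n=='scene' else 5,'pics/%s17c.png'%n)
E
```

```text
time: 19.38
ee_pos: [0.4541, -0.1868, 0.1315]
eef_rot: [-1.575, -0.012, 0.007]
wrist_force: [-3.1, 1.4, 12.6]
finger_gap: 0.0091
t 19.38 p [ 0.4541 -0.1868  0.1315] R [[1.0, 0.003, -0.012], [0.012, -0.004, 1.0], [0.003, -1.0, -0.004]] F [-3.1  1.4 12.6] gap 0.0091 q [-0.39  0.25 -0.33  0.98 -0.    1.17]
trans [0.0023 0.0005 0.0032] dr [ 0.25 -2.32  0.19] jaw az 0.68
[0.49155572 0.6691558  0.30526867]
```

View pics/scene17.png

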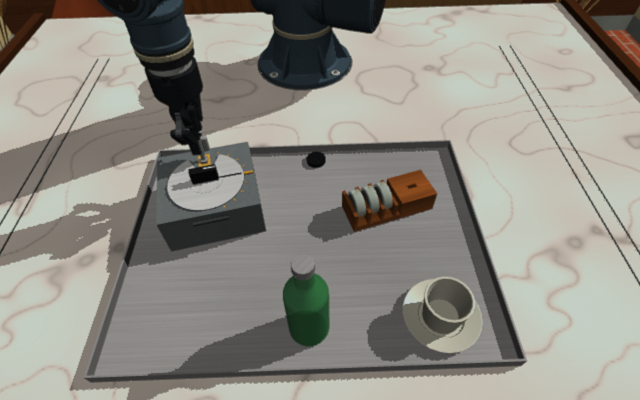

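View pics/top17c.png

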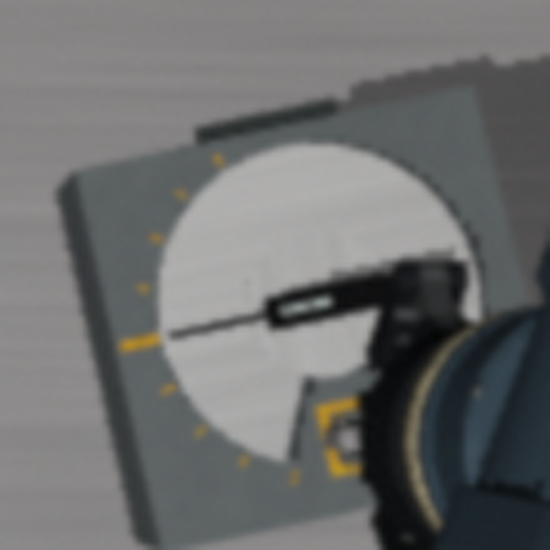

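View pics/scene17c.png

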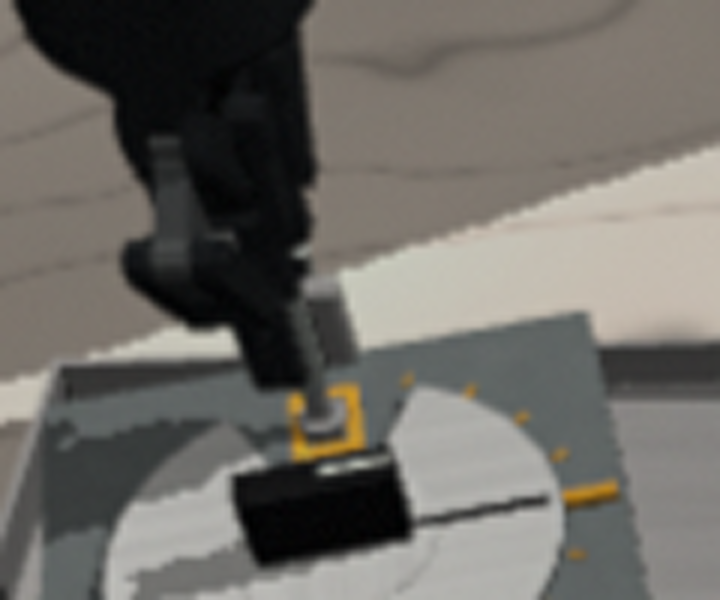

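```bash
python3 -c "
from h import *
o=state();print(o['moment'])
print(ctrl.finish_job())"
```

```text
t 19.48 p [ 0.4542 -0.1868  0.1316] R [[1.0, 0.003, -0.012], [0.012, -0.004, 1.0], [0.003, -1.0, -0.004]] F [-2.3  2.1 12.1] gap 0.009 q [-0.39  0.25 -0.33  0.98 -0.    1.17]
[0.47768409 0.69659332 0.34490401]
the job is handed in; nothing more can be done
None
```

I turned the dial to zero, pushed the key fully home and turned it clockwise to its stop. I handed the job in at 19.5 s with the key still gripped and held turned; the hand-in gave no verdict.

**Dial:** I gripped the bar and turned it about 60° clockwise. In the top view the bar then stood at 102.4° and the zero mark at 102.4°. The last pictures show the pointer still on the mark and the window over the keyhole.

**Key in the lock:** I took it from the rack, measured where it sat in the grip, about 2 mm off centre and 1.5 mm high, and corrected for that. It met the pins at about 5 to 8 N. After a small wiggle it stopped dead at 32 N, and in the picture the collar sits on the lid.

**Turn:** The tool turned about 102°, a quarter turn plus the key's play and a little push against the stop. The twist on the wrist rose from 0.08 to 0.12 N m against the spring, then to about 0.3 N m over the last 6°. I took that rise as the stop.

**Final state:** The finger gap is 9 mm on the 10 mm bow, and I am pressing down with about 12 N. The bottle, cup and saucer and striker look unmoved in the last full picture.

**Not settled by the checks:** I could not see the plug itself, so the full turn rests on the tool angle and the twist. The scene camera's column for the bar read 101.3°, about 1° off the top view. The cameras and the arm also disagreed by 1 to 2 mm, and I relied on gripping the bar and on comparing key and keyhole in one picture.

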